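# Put the whole spices away in the lidded jar

## Robot

A 7-joint arm with a two-finger parallel gripper is mounted at the origin on the work surface. World frame = base frame: x ahead of the robot, y to its left, z up, the work surface at z = 0. Lengths are in mm, angles in rad, forces in N, time in s.
With the tool pointing down it reaches from about 425 to 925 mm from the base axis. Payload 6.8 kg.
Tool frame: the origin (TCP) lies midway between the tips of the shut fingers; the grasp point (between the pads) lies 19 mm behind it; z points along the fingers, y is the line along which they close (so a half turn about z gives the same grasp; the last joint's range is limited). The gripper opens to 88 mm and grips with 3 to 60 N. Pads are 20 mm wide; open, the fingers measure 115 mm over their backs; the gripper's body (75 mm by 178 mm) begins 61 mm behind the grasp point.
Start: joints at [-1.435, 0.477, 0.022, 1.555, -0.011, 1.109, -0.083], TCP at [162.935, 655.057, 222.664] pointing down, gripper open.
Joint ranges: [-2.96, 2.96], [-0.34, 2.1], [-1.41, 1.46], [0.24, 2.44], [-1.37, 4.51], [0.17, 1.92], [-2.96, 2.96]. Speed limits (rad/s): [2.39, 2.39, 3.14, 3.14, 3.14, 3.14, 3.14].

## Interface

Orientations are given as a rotation vector (axis times angle).
In Python, from workcell import status, optics, workorder gives the robot as it stands.
- The arm moves only by the shell command python3 -m handwheel 'ROWS' [FORCE]. ROWS is a JSON object of lists of equal length, an entry for each row: "angular": the turn, a rotation vector about the world's x, y, z in degrees, a list of three; "xyz": the shift along the world's x, y, z in cm, a list of three; "gripper": the opening, from -1 (shut) to 1 (fully open). In form: {"angular": [[ax, ay, az], ...], "xyz": [[dx, dy, dz], ...], "gripper": [gripper, ...]}. A call has 1 to 8 rows; each row is the pose to reach, as a shift and turn from the pose commanded when the call began; what a row does not reach only later rows make up. A row lasts 1/10 s, in which the tool goes at most 50 mm and 8.59 degrees, less where a joint would pass 70% of its speed; a pose out of reach is approached as far as the arm can. A call with a gripper value outside its range is refused whole. The fingers move at their own pace and stop on an object; FORCE is the grip in N (left out, the last holds). Time passes only in rows, so rows that repeat a pose let the fingers close. It gives the time, the measured TCP pose, the force, the opening and the grip force at its end, in the units of the state.
- status.observe(): the state, without advancing time (a new reading comes with each control period).
- optics.snapshot(name): name is "side" or "top"; returns a dict with "frame" (384x512x3 uint8, red, green, blue), "depth" (384x512 float32, mm along the optical axis (not along the pixel's ray), 0 where there is no reading), "camera_matrix" (3x3 intrinsics, pixels), "D" ([k1, k2, p1, p2, k3] as OpenCV has them; the pictures are not rectified), "R" (3x3) and "t" (3): a world point X has camera coordinates R X + t. Camera axes: x right, y down, z forward; pixel columns grow to the right and rows downward; lengths in mm; the calibration is good to about 2 mm. A picture is of the moment at which its call begins.
- workorder.sign_off(): hands the job in; it is judged then, once.
Trained networks look in a picture, given as the dict that the camera call returned (one of the last four; its "shot" number tells which), for a name from the list of things; names that differ only in an ending like _2 or _b are one class to them, and where a whole thing is asked for, a point or a joint stands for the part that bears it (a point fixed in the world has none). Each returns a list of dicts, best first, with "p" (0 to 1); they miss things now and then, are a little off and sometimes report something else, mostly with a low value. They report only what shows in the picture. A call takes as long as a camera call.
- optics.look_for(picture, label): "location" ([column, row] as shares, 0 to 1, of the picture: columns of its width, rows of its height, amid what is visible of it).
The state is a dict: "clock": time; "qpos": joint angles; "qvel": joint speeds; "joint_torque": joint torques, N m; "tcp_pos": TCP position; "eef_rot": TCP orientation; "ft_force": force on the tool from outside, world axes, zero at the start; "moment": the same for the moment, N m; "opening": opening from 0.0 (shut) to 1.0 (fully open); "grip_force": force on a finger pad.
Only numpy, scipy, OpenCV 4.12 (cv2) and the standard library are available. Lean on these libraries where they do the work, as an engineer would, in place of code of your own. Each camera call takes 0.05 s, during which the arm holds its last target. There are 200 camera calls.

## Task

Take the wooden lid off the blue glass jar and lay it knob up on the shelf top beside the jar, then put every piece of spice and sugar from the yellow tray into the jar. When all of them are in, put the lid back on so that it sits level and fully home, and leave the jar standing upright and the tea bowls and the ladle undisturbed.

Things in the scene. Friction and masses are not known exactly. Their poses are not given: they have to be found in the camera images.
- jar: squat jar of clear blue glass, open at the top, about 0.65 kg, standing loose on the shelf top. 128 mm across, straight-sided, 95 mm high, wall 5 mm, base 6 mm thick; the round mouth is 118 mm across inside. Origin: centre of its underside; z up. It starts either left or right of the robot, the tray on the other side
- jar_mouth (a point): centre of the jar's mouth, level with the top of the rim, 95 mm above the jar's underside
- lid: loose round wooden lid, about 0.14 kg, at the start seated on the jar: a disc 134 mm across, 7 mm thick, resting on the rim, and below it a plug 106 mm across, 8 mm deep, in the mouth (6 mm play all round). Origin: centre of the disc's underside: level with the rim when fully home, 8 mm above the shelf when the lid lies there knob up; z points out through the knob
- lid_knob (a point): grip point of the lid's round knob, on its axis 24 mm above the disc's underside; here the knob is 32 mm across, and its top is 33 mm above the disc's underside
- tray: yellow plastic tray, 240 mm (its x) by 360 mm (its y), rim 18 mm high, floor and walls 4 mm thick; it stands firm and does not slide. Origin: centre of its underside. Each piece that is present starts in it, lying flat and not touching another
- cinnamon: cinnamon stick, a double roll 70 mm long (its x), 22 mm wide (y), 13 mm high, 15 g. Origin: centre of its underside. May be absent
- ginger: knobbly piece of dried ginger: straight body 66 mm long (its x) and 18 mm thick (70 mm long over all), with a 16 mm thick stub near each end, one to +y (out to 22 mm) and one to -y (out to 21 mm); the middle 25 mm of its length is free of stubs. 25 g. Origin: centre of its underside. May be absent
- cardamom: black cardamom pod of three ridges, 42 mm long (its x), 24 mm wide (y), 20 mm high, 14 g. Origin: centre of its underside. May be absent
- nutmeg: part-grated nutmeg, a dome on a flat face, 31 mm across and 20 mm high, 14 g. Origin: centre of its flat face; z out through the dome. May be absent
- staranise: star anise, a flat eight-pointed star 36 mm across and 10 mm thick, 10 g. Origin: centre of its underside. May be absent
- jaggery: lump of jaggery sugar, a rounded block 36 mm (its x) by 30 mm (y) by 25 mm high, 34 g. Origin: centre of its underside. May be absent
- bowl_a: white porcelain tea bowl standing upside down, 90 mm across, 53 mm high, loose. Origin: centre of its underside. Leave alone
- bowl_b: a second tea bowl like the first, beside it. Leave alone
- ladle: aluminium milk ladle standing upright in the row with the bowls: cup 72 mm across and 58 mm high with a thin upright handle on its +x side, 200 mm high in all, loose. Origin: centre of its underside. Leave alone

How it is judged:
By the outcome, as a careful person would: the job done as asked, in the order asked, and still so for the second after the job is handed in, with the robot touching nothing.
Of cinnamon, ginger, cardamom, nutmeg, staranise, jaggery only 4 to 6 are there at a start; the rules pass over those that are not, and their reading is None.
At some moment in a run one of cinnamon, ginger, cardamom, nutmeg, staranise, jaggery may be knocked a few centimetres aside while the robot is not near it.
Once in a run the grip may slacken for a moment while it holds something.
It also fails if it takes over 210 s, if anything falls off the work surface, if the arm or the gripper's body presses on something with over 40 N, if the wrist force passes 120 N, or if a joint passes its speed limit or range.

## Working session

There is one attempt and no reset: what is moved stays moved. The work goes in short steps, Python scripts to look and compute and a shell command to move; the robot and the scene stay as the last step left them, time stands still between calls to the robot, and variables do not carry over. Pictures are saved under pics/ and viewed, at most 14 in all, crops included, and the job is handed in when it is done.

```bash
ls; mkdir -p pics; cat > h.py <<'E'
import numpy as np, cv2
from workcell import status, optics, workorder
def snap(n,save=None):
    p=optics.snapshot(n)
    if save: cv2.imwrite(f'pics/{save}.png',cv2.cvtColor(np.asarray(p["frame"]),cv2.COLOR_RGB2BGR))
    return p
def ray(p,uv):
    K=np.array(p["camera_matrix"],float);D=np.array(p["D"],float)
    x=cv2.undistortPoints(np.array([[uv]],float),K,D)[0,0]
    R=np.array(p["R"]);t=np.array(p["t"])
    return -R.T@t, R.T@np.array([x[0],x[1],1.])   # origin, dir scaled to depth 1
def atz(p,uv,z):
    o,d=ray(p,uv); return o+d*(z-o[2])/d[2]
def atd(p,uv,w=2):
    u,v=int(uv[0]),int(uv[1]); a=np.array(p["depth"])[v-w:v+w+1,u-w:u+w+1]; a=a[a>0]
    if len(a)==0: return None
    o,d=ray(p,uv); return o+d*np.median(a)
def cloud(p):
    d=np.array(p["depth"]);v,u=np.nonzero(d>0)
    K=np.array(p["camera_matrix"],float);D=np.array(p["D"],float)
    x=cv2.undistortPoints(np.stack([u,v],1).astype(float)[:,None],K,D)[:,0]
    z=d[v,u]; C=np.c_[x*z[:,None],z]
    return (C-np.array(p["t"]))@np.array(p["R"]),u,v
def find(p,l,k=2):
    r=[]
    for h in optics.look_for(p,l)[:k]:
        uv=(h["location"][0]*512,h["location"][1]*384); w=atd(p,uv)
        r.append((round(h["p"],2),np.round(uv),None if w is None else np.round(w)))
    return r
E
python3 - <<'E'
from h import *
s=status.observe(); print({k:np.round(v,3) for k,v in s.items()})
for n in("top","side"):
    p=snap(n,n+"0")
    print(n,-np.array(p["R"]).T@p["t"])
    for l in "jar lid lid_knob tray cinnamon ginger cardamom nutmeg staranise jaggery bowl_a ladle".split(): print(l,find(p,l))
E
```

```text
pics
{'clock': np.float64(0.0), 'qpos': array([-1.435,  0.478,  0.022,  1.556, -0.012,  1.109, -0.083]), 'qvel': array([ 0.   , -0.   , -0.001, -0.001, -0.003, -0.   ,  0.001]), 'joint_torque': array([ 0.0000e+00, -5.8285e+01,  1.5340e+00, -2.7261e+01, -5.4000e-02,
        1.7000e-02,  0.0000e+00]), 'tcp_pos': array([162.817, 654.48 , 221.705]), 'eef_rot': array([-3.820e-01, -3.118e+00,  3.000e-03]), 'ft_force': array([-0.18 , -0.594, -0.374]), 'moment': array([-0.018,  0.006,  0.003]), 'grip_force': np.float64(0.0), 'opening': np.float64(1.004)}
top [437.13737171   3.42188904 941.71483022]
jar [(0.54, array([328., 242.]), array([ 495., -153.,   57.]))]
lid [(0.76, array([353., 227.]), array([ 522., -197.,  127.]))]
lid_knob [(0.69, array([184., 230.]), array([533., 201.,   4.]))]
tray [(0.63, array([329., 238.]), array([ 502., -150.,   79.]))]
cinnamon [(0.56, array([131., 242.]), array([501., 330.,  14.])), (0.25, array([330., 243.]), array([ 493., -154.,   68.]))]
ginger [(0.49, array([230., 252.]), array([476.,  81.,  21.]))]
cardamom [(0.55, array([181., 210.]), array([582., 204
[... 745 characters left out ...]
495., 321.,  15.])), (0.69, array([189., 258.]), array([732., 161.,  41.]))]
ginger [(0.56, array([320., 255.]), array([472.,  96.,  19.]))]
cardamom [(0.64, array([319., 251.]), array([473.,  89.,  20.])), (0.54, array([261., 298.]), array([577., 214.,  21.]))]
nutmeg [(0.73, array([303., 304.]), array([497., 211.,  20.]))]
staranise [(0.53, array([272., 248.]), array([573.,  91.,  11.]))]
jaggery [(0.63, array([239., 351.]), array([597., 317.,  28.]))]
bowl_a [(0.78, array([222., 169.]), array([ 728., -101.,   36.])), (0.63, array([189., 257.]), array([732., 159.,  41.]))]
ladle [(0.87, array([195., 201.]), array([776., -16.,   3.])), (0.26, array([187., 256.]), array([737., 160.,  43.]))]
```

View pics/top0.png

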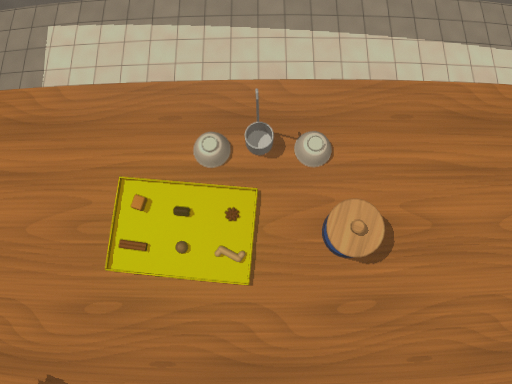

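View pics/side0.png

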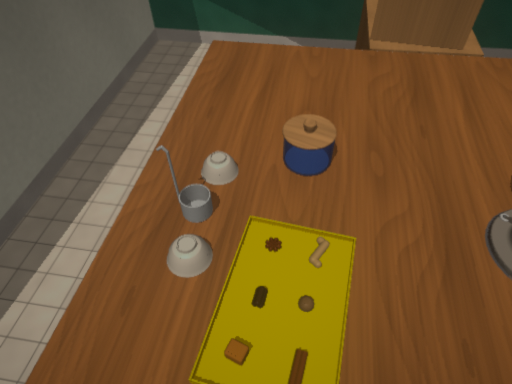

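```bash
cat >> h.py <<'E'
def blobs(p,zlo,zhi,box,minpix=15):
    X,u,v=cloud(p); m=(X[:,2]>zlo)&(X[:,2]<zhi)&(X[:,0]>box[0])&(X[:,0]<box[1])&(X[:,1]>box[2])&(X[:,1]<box[3])
    im=np.zeros((384,512),np.uint8); im[v[m],u[m]]=1
    idx=np.full((384,512),-1); idx[v,u]=np.arange(len(u))
    n,lab,st,c=cv2.connectedComponentsWithStats(im); out=[]
    for i in range(1,n):
        if st[i,4]<minpix: continue
        P=X[idx[lab==i]]; (cx,cy),(w,h),a=cv2.minAreaRect(P[:,:2].astype(np.float32))
        if w<h: w,h,a=h,w,a+90
        out.append(dict(c=np.round([cx,cy]),mean=np.round(P.mean(0)),size=np.round([w,h]),ang=round((a+90)%180-90),zmax=round(P[:,2].max()),n=len(P),uv=np.round(c[i])))
    return out
E
python3 - <<'E'
from h import *
p=snap("top")
for b in blobs(p,8,60,(405,640,30,385)): print(b)
print("lid")
for b in blobs(p,85,150,(380,650,-320,-60)): print(b)
for b in blobs(p,112,150,(380,650,-320,-60)): print(b)
p=snap("side")
for b in blobs(p,108,150,(380,650,-320,-60),5): print(b)
for b in blobs(p,92,150,(380,650,-320,-60),5): print(b)
E
```

```text
{'c': array([637.,  57.]), 'mean': array([638.,  52.,  16.]), 'size': array([53.,  4.]), 'ang': 89, 'zmax': 20, 'n': 37, 'uv': array([242., 187.])}
{'c': array([568., 380.]), 'mean': array([572., 379.,  15.]), 'size': array([143.,   7.]), 'ang': -5, 'zmax': 22, 'n': 154, 'uv': array([114., 215.])}
{'c': array([602., 314.]), 'mean': array([601., 312.,  26.]), 'size': array([36., 31.]), 'ang': -18, 'zmax': 34, 'n': 209, 'uv': array([139., 202.])}
{'c': array([581., 204.]), 'mean': array([580., 204.,  19.]), 'size': array([42., 24.]), 'ang': 88, 'zmax': 27, 'n': 155, 'uv': array([182., 211.])}
{'c': array([572.,  79.]), 'mean': array([572.,  79.,  13.]), 'size': array([33., 33.]), 'ang': 0, 'zmax': 17, 'n': 142, 'uv': array([231., 213.])}
{'c': array([459.,  34.]), 'mean': array([455.,  35.,  17.]), 'size': array([107.,   4.]), 'ang': -6, 'zmax': 22, 'n': 73, 'uv': array([249., 261.])}
{'c': array([495., 327.]), 'mean': array([495., 326.,  15.]), 'size': array([71., 22.]), 'ang': 82, 'zmax': 20, 'n': 237, 'uv': array([133., 245.])}
{'c': array([490., 203.]), 'mean': array([490., 202.,  
[... 323 characters left out ...]
8.,   6.]), 'ang': 84, 'zmax': 22, 'n': 201, 'uv': array([164., 275.])}
lid
{'c': array([ 525., -207.]), 'mean': array([ 524., -206.,  103.]), 'size': array([135., 131.]), 'ang': -3, 'zmax': 132, 'n': 2703, 'uv': array([355., 228.])}
{'c': array([ 525., -207.]), 'mean': array([ 525., -206.,  126.]), 'size': array([31., 29.]), 'ang': -4, 'zmax': 132, 'n': 170, 'uv': array([357., 226.])}
{'c': array([ 527., -204.]), 'mean': array([ 527., -201.,  123.]), 'size': array([31., 30.]), 'ang': 1, 'zmax': 130, 'n': 144, 'uv': array([309., 124.])}
{'c': array([ 527., -207.]), 'mean': array([ 526., -199.,  103.]), 'size': array([134., 131.]), 'ang': 83, 'zmax': 130, 'n': 1562, 'uv': array([309., 132.])}
```

The tray is on the left (top view, about 180,230) and holds all six pieces. The jar with its lid is on the right (355,228), and the bowls and ladle are behind (215–315, 145). I'll go for the lid first.

```bash
cat >> h.py <<'E'
from scipy.spatial.transform import Rotation as Ro
def need(x,y,z,yaw=None):
    s=status.observe(); T=np.array(s["tcp_pos"]); Y=Ro.from_rotvec(s["eef_rot"]).as_matrix()
    a=np.degrees(np.arctan2(Y[1,1],Y[0,1]))
    print("need cm",np.round((np.array([x,y,z])-T)/10,2),"yaw now",round(a,1),"turn",None if yaw is None else round((yaw-a+90)%180-90,1),"tilt",np.round(Y[:,2],3),"open",round(float(s["opening"]),2),"f",np.round(s["ft_force"],1),"grip",round(float(s["grip_force"]),1),"t",round(float(s["clock"]),1),"q1,7",np.round(np.array(s["qpos"])[[0,6]],2))
E
python3 -m handwheel '{"angular":[[0,0,-8],[0,0,-16],[0,0,-24],[0,0,-32],[0,0,-40],[0,0,-48],[0,0,-56],[0,0,-60]],"xyz":[[3,-3.5,1],[6,-7,2],[9,-10.5,3],[12,-14,4],[15,-17.5,4],[18,-21,4],[21,-24.5,4],[24,-28,4]],"gripper":[1,1,1,1,1,1,1,1]}' 20
python3 -m handwheel '{"angular":[[0,0,-6],[0,0,-12],[0,0,-18],[0,0,-24],[0,0,-30],[0,0,-30],[0,0,-30],[0,0,-30]],"xyz":[[3,-4,0],[6,-8,0],[9,-12,0],[12,-16,0],[12,-21,0],[12,-26,0],[12,-31,0],[12,-36,0]],"gripper":[1,1,1,1,1,1,1,1]}'
python3 -c "
from h import *
need(526,-206,200)"
```

```text
clock: 2.2
tcp_pos: [403.9, 373.6, 263.1]
eef_rot: [-1.896, -2.505, -0.001]
ft_force: [0.7, 0.7, 0.0]
opening: 1.0
grip_force: 0.0
clock: 3.0
tcp_pos: [522.7, 13.1, 262.9]
eef_rot: [2.475, 1.935, 0.001]
ft_force: [1.4, -0.8, 0.8]
opening: 1.0
grip_force: 0.0
need cm [  0.33 -21.91  -6.29] yaw now -14.0 turn None tilt [ 0.001  0.    -1.   ] open 1.0 f [ 1.4 -0.8  0.8] grip 0.0 t 3.0 q1,7 [-0.69 -0.24]
```

```bash

python3 -m handwheel '{"angular":[[0,0,0],[0,0,0],[0,0,0],[0,0,0],[0,0,0],[0,0,0],[0,0,0]],"xyz":[[0.1,-5,0],[0.2,-10,0],[0.3,-15,0],[0.3,-19,-1],[0.3,-21.9,-3],[0.3,-21.9,-6.3],[0.3,-21.9,-6.3]],"gripper":[1,1,1,1,1,1,1]}'
python3 -m handwheel '{"angular":[[0,0,0],[0,0,0],[0,0,0],[0,0,0]],"xyz":[[0,0,-4],[0,0,-7],[0,0,-8.5],[0,0,-9.4]],"gripper":[1,1,1,1]}'
python3 -c "
from h import *
need(526,-206,105.5)
p=snap('top','t1');p=snap('side','s1')"
```

```text
clock: 3.7
tcp_pos: [523.3, -203.8, 196.4]
eef_rot: [-2.473, -1.929, 0.007]
ft_force: [-0.9, 1.1, -0.5]
opening: 1.0
grip_force: 0.0
clock: 4.1
tcp_pos: [526.4, -203.2, 105.6]
eef_rot: [-2.473, -1.936, -0.0]
ft_force: [-0.1, -0.7, 0.3]
opening: 0.997
grip_force: 0.0
need cm [-0.04 -0.28 -0.01] yaw now -13.9 turn None tilt [-0.  0. -1.] open 1.0 f [-0.1 -0.7  0.3] grip 0.0 t 4.1 q1,7 [-0.21  0.39]
```

```bash
python3 -c "
import cv2,numpy as np
a=cv2.imread('pics/t1.png')[160:300,270:470];b=cv2.imread('pics/s1.png')[60:200,220:420]
cv2.imwrite('pics/c1.png',cv2.resize(np.hstack([a,b]),(800,280),interpolation=cv2.INTER_CUBIC))"
```

```text
(no output)
```

View pics/c1.png

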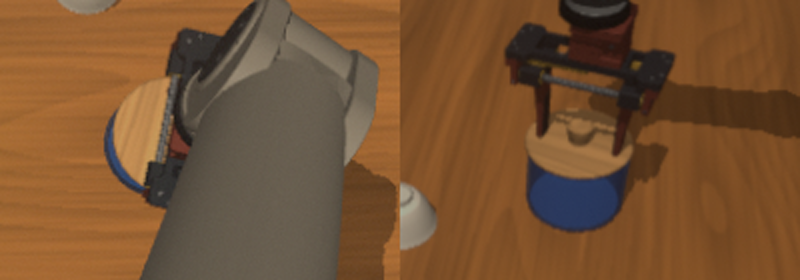

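The fingers straddle the knob (crop about 580,130), so I'll close and lift.

```bash

python3 -m handwheel '{"angular":[[0,0,0],[0,0,0],[0,0,0],[0,0,0],[0,0,0],[0,0,0],[0,0,0],[0,0,0]],"xyz":[[0,-0.3,0],[0,-0.3,0],[0,-0.3,0],[0,-0.3,0],[0,-0.3,0],[0,-0.3,0],[0,-0.3,0],[0,-0.3,0]],"gripper":[0.2,-0.1,-0.3,-0.4,-0.5,-0.6,-0.6,-0.6]}' 30
python3 -m handwheel '{"angular":[[0,0,0],[0,0,0],[0,0,0],[0,0,0],[0,0,0],[0,0,0],[0,0,0],[0,0,0]],"xyz":[[0,0,0],[0,0,0],[0,0,0.5],[0,0,1.5],[0,0,3],[0,0,4.5],[0,0,6],[0,0,6]],"gripper":[-0.6,-0.6,-0.6,-0.6,-0.6,-0.6,-0.6,-0.6]}'
python3 -c "
from h import *
need(540,-390,170)"
```

```text
clock: 5.0
tcp_pos: [526.0, -207.0, 105.7]
eef_rot: [2.475, 1.935, -0.0]
ft_force: [0.4, 0.2, -0.3]
opening: 0.366
grip_force: 30.0
clock: 5.8
tcp_pos: [527.5, -207.6, 168.5]
eef_rot: [2.472, 1.933, 0.005]
ft_force: [0.1, 0.2, -1.6]
opening: 0.36
grip_force: 30.0
need cm [  1.25 -18.24   0.15] yaw now -14.0 turn None tilt [ 0.005 -0.001 -1.   ] open 0.36 f [ 0.1  0.2 -1.6] grip 30.0 t 5.8 q1,7 [-0.26  0.33]
```

```bash

python3 -m handwheel '{"angular":[[0,0,0],[0,0,0],[0,0,0],[0,0,0],[0,0,0],[0,0,0],[0,0,0],[0,0,0]],"xyz":[[0.2,-3,0],[0.4,-6,0],[0.6,-9,0],[0.8,-12,0],[1,-15,0],[1.2,-17.5,-1],[1.2,-18.2,-4],[1.2,-18.2,-8]],"gripper":[-0.6,-0.6,-0.6,-0.6,-0.6,-0.6,-0.6,-0.6]}'
python3 -m handwheel '{"angular":[[0,0,0],[0,0,0],[0,0,0],[0,0,0],[0,0,0],[0,0,0],[0,0,0]],"xyz":[[0,0,-2],[0,0,-4],[0,0,-5],[0,0,-6],[0,0,-6.5],[0,0,-6.5],[0,0,-6.5]],"gripper":[-0.6,-0.6,-0.6,-0.6,-0.6,-0.6,-0.6]}'
python3 -c "
from h import *
need(540,-390,19)"
```

```text
clock: 6.6
tcp_pos: [538.5, -392.0, 86.4]
eef_rot: [2.474, 1.929, 0.001]
ft_force: [0.5, 0.1, -2.3]
opening: 0.357
grip_force: 30.0
clock: 7.3
tcp_pos: [538.4, -389.3, 21.4]
eef_rot: [2.474, 1.934, 0.001]
ft_force: [-0.4, -0.1, -1.7]
opening: 0.358
grip_force: 30.0
need cm [ 0.16 -0.07 -0.24] yaw now -14.0 turn None tilt [ 0.001 -0.001 -1.   ] open 0.36 f [-0.4 -0.1 -1.7] grip 30.0 t 7.3 q1,7 [0.17 0.71]
```

```bash

python3 -m handwheel '{"angular":[[0,0,0],[0,0,0],[0,0,0],[0,0,0],[0,0,0],[0,0,0],[0,0,0],[0,0,0]],"xyz":[[0,0,-0.2],[0,0,-0.3],[0,0,-0.3],[0,0,-0.3],[0,0,-0.3],[0,0,-0.3],[0,0,0],[0,0,4]],"gripper":[-0.6,-0.6,-0.1,0.3,0.7,0.7,0.7,0.7]}'
python3 -m handwheel '{"angular":[[0,0,0],[0,0,0],[0,0,0],[0,0,0],[0,0,0],[0,0,0],[0,0,0],[0,0,0]],"xyz":[[0,0,5],[0,0,10],[0,0,15],[0,4,19],[0,9,19],[0,14,19],[0,19,19],[0,24,19]],"gripper":[0.7,0.7,0.7,0.7,0.7,0.7,0.7,0.7]}'
python3 -m handwheel '{"angular":[[0,0,0],[0,0,0],[0,0,0],[0,0,0],[0,0,0]],"xyz":[[-1,5,0],[-2,10,0],[-4,14.5,0],[-6,19,0],[-6.5,23.5,0]],"gripper":[0.7,0.7,0.7,0.7,0.7]}'
python3 -c "
from h import *
need(473,85,150,-14)
p=snap('side','s2')
for b in blobs(p,8,60,(405,640,30,385)): print(b)
for b in blobs(p,11,30,(440,640,-500,-290)): print('lid',b)
for b in blobs(p,31,60,(440,640,-500,-290)): print('knob',b)
for b in blobs(p,85,105,(440,640,-300,-130)): print('rim',b)
"
```

```text
clock: 8.1
tcp_pos: [535.4, -386.4, 56.8]
eef_rot: [-2.468, -1.93, 0.005]
ft_force: [-0.7, 0.5, -1.0]
opening: 0.84
grip_force: 0.0
clock: 8.9
tcp_pos: [537.6, -151.9, 251.0]
eef_rot: [2.475, 1.934, 0.001]
ft_force: [1.0, 0.1, 0.9]
opening: 0.849
grip_force: 0.0
clock: 9.4
tcp_pos: [470.8, 82.6, 250.9]
eef_rot: [-2.474, -1.934, -0.001]
ft_force: [0.2, 0.9, -0.3]
opening: 0.853
grip_force: 0.0
need cm [  0.22   0.24 -10.09] yaw now -14.0 turn -0.0 tilt [-0.001  0.001 -1.   ] open 0.85 f [ 0.2  0.9 -0.3] grip 0.0 t 9.4 q1,7 [-0.85 -0.45]
{'c': array([639.,  54.]), 'mean': array([638.,  52.,  14.]), 'size': array([47.,  4.]), 'ang': 85, 'zmax': 18, 'n': 41, 'uv': array([246., 229.])}
{'c': array([459.,  35.]), 'mean': array([457.,  36.,  14.]), 'size': array([108.,   6.]), 'ang': -5, 'zmax': 20, 'n': 187, 'uv': array([328., 234.])}
{'c': array([475.,  86.]), 'mean': array([475.,  89.,  18.]), 'size': array([72., 28.]), 'ang': 76, 'zmax': 23, 'n': 305, 'uv': array([318., 252.])}
{'c': array([573.,  82.]), 'mean': array([573.,  82.,  12.]), 'size': array([35., 33.]), 'ang': 4, 'zmax': 16,
[... 560 characters left out ...]
y([58., 22.]), 'ang': 82, 'zmax': 20, 'n': 458, 'uv': array([298., 367.])}
{'c': array([572., 351.]), 'mean': array([574., 351.,  27.]), 'size': array([36., 30.]), 'ang': -14, 'zmax': 32, 'n': 397, 'uv': array([249., 375.])}
rim {'c': array([ 481., -248.]), 'mean': array([ 484., -250.,   93.]), 'size': array([36.,  7.]), 'ang': -45, 'zmax': 98, 'n': 42, 'uv': array([327., 124.])}
rim {'c': array([ 564., -178.]), 'mean': array([ 557., -164.,   91.]), 'size': array([108.,  30.]), 'ang': -52, 'zmax': 96, 'n': 130, 'uv': array([295., 143.])}
rim {'c': array([ 476., -178.]), 'mean': array([ 478., -172.,   91.]), 'size': array([70., 15.]), 'ang': 63, 'zmax': 96, 'n': 75, 'uv': array([328., 144.])}
```

View pics/s2.png

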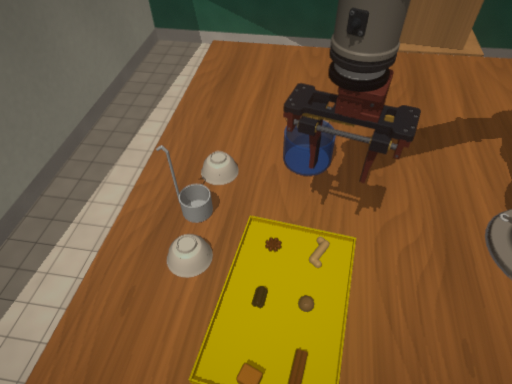

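Jaggery has been nudged, now at (572,351). The jar stands open at (308,150) and the ginger is at (319,252). I'll pick the ginger.

```bash

python3 -m handwheel '{"angular":[[0,0,0],[0,0,0],[0,0,0],[0,0,0],[0,0,0],[0,0,0],[0,0,0],[0,0,0]],"xyz":[[0.3,0.3,-5],[0.3,0.3,-10],[0.3,0.3,-15],[0.3,0.3,-19],[0.3,0.3,-22],[0.3,0.3,-23.5],[0.3,0.3,-24.3],[0.3,0.3,-24.3]],"gripper":[0.3,0.3,0.3,0.3,0.3,0.3,0.3,0.3]}' 15
python3 -m handwheel '{"angular":[[0,0,0],[0,0,0],[0,0,0],[0,0,0],[0,0,0],[0,0,0],[0,0,0],[0,0,0]],"xyz":[[0,0,0],[0,0,0],[0,0,0],[0,0,0],[0,0,0],[0,0,0.3],[0,0,2],[0,0,5]],"gripper":[0,-0.3,-0.6,-0.9,-0.9,-0.9,-0.9,-0.9]}'
python3 -m handwheel '{"angular":[[0,0,0],[0,0,0],[0,0,0],[0,0,0],[0,0,0],[0,0,0],[0,0,0],[0,0,0]],"xyz":[[0,0,4],[0,0,8],[0,-2,12],[0,-6,13],[1,-10,13],[2,-14,13],[3,-18,13],[4,-22,13]],"gripper":[-0.9,-0.9,-0.9,-0.9,-0.9,-0.9,-0.9,-0.9]}'
python3 -c "
from h import *
need(526,-206,190,-14)
p=snap('side'); a=p['frame'][:,:,::-1]
cv2.imwrite('pics/s3.png',cv2.resize(a[60:240,200:420],(660,540)))
for b in blobs(p,8,60,(405,640,30,385)): print(b)
for b in blobs(p,9,30,(440,640,-500,-290)): print('lid',b)
"
```

```text
clock: 10.25
tcp_pos: [475.8, 83.8, 7.2]
eef_rot: [-2.475, -1.934, 0.002]
ft_force: [-0.0, -0.0, -0.1]
opening: 0.649
grip_force: 0.0
clock: 11.05
tcp_pos: [474.6, 83.8, 57.2]
eef_rot: [-2.474, -1.934, 0.006]
ft_force: [-0.2, 0.3, 0.1]
opening: 0.201
grip_force: 15.0
clock: 11.85
tcp_pos: [516.0, -137.2, 187.9]
eef_rot: [-2.475, -1.935, -0.001]
ft_force: [0.8, 0.7, -0.5]
opening: 0.203
grip_force: 15.0
need cm [ 1.   -6.88  0.21] yaw now -14.0 turn -0.0 tilt [ 0.  0. -1.] open 0.2 f [ 0.8  0.7 -0.5] grip 15.0 t 11.8 q1,7 [-0.42  0.17]
{'c': array([639.,  57.]), 'mean': array([638.,  54.,  14.]), 'size': array([53.,  4.]), 'ang': 85, 'zmax': 19, 'n': 41, 'uv': array([246., 229.])}
{'c': array([459.,  35.]), 'mean': array([455.,  36.,  14.]), 'size': array([108.,   6.]), 'ang': -6, 'zmax': 20, 'n': 176, 'uv': array([329., 234.])}
{'c': array([574.,  81.]), 'mean': array([573.,  82.,  12.]), 'size': array([34., 33.]), 'ang': 58, 'zmax': 16, 'n': 164, 'uv': array([273., 244.])}
{'c': array([417., 200.]), 'mean': array([419., 223.,  16.]), 'size': array([273.,   6.]), 'ang': 85, 'zmax': 2
[... 411 characters left out ...]
y([58., 22.]), 'ang': 82, 'zmax': 20, 'n': 452, 'uv': array([298., 367.])}
{'c': array([572., 351.]), 'mean': array([574., 351.,  27.]), 'size': array([36., 31.]), 'ang': -14, 'zmax': 32, 'n': 396, 'uv': array([249., 375.])}
lid {'c': array([ 575., -400.]), 'mean': array([ 576., -399.,   16.]), 'size': array([110.,  60.]), 'ang': -88, 'zmax': 29, 'n': 281, 'uv': array([295., 112.])}
lid {'c': array([ 514., -444.]), 'mean': array([ 515., -444.,   15.]), 'size': array([23., 10.]), 'ang': -33, 'zmax': 17, 'n': 15, 'uv': array([317., 105.])}
lid {'c': array([ 480., -396.]), 'mean': array([ 481., -391.,   15.]), 'size': array([57., 17.]), 'ang': 84, 'zmax': 18, 'n': 56, 'uv': array([327., 116.])}
```

View pics/s3.png

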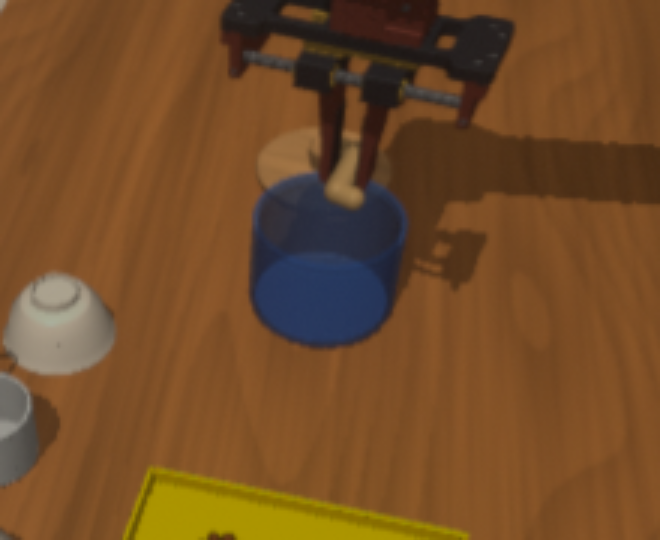

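Ginger is held above the jar (crop about 345,185) and the lid lies flat behind (325,160). I'll lower it in and release.

```bash

python3 -m handwheel '{"angular":[[0,0,0],[0,0,0],[0,0,0],[0,0,0],[0,0,0],[0,0,0],[0,0,0],[0,0,0]],"xyz":[[-0.2,-4,0],[-0.5,-6.9,0],[-0.5,-6.9,-3],[-0.5,-6.9,-7],[-0.5,-6.9,-11],[-0.5,-6.9,-14],[-0.5,-6.9,-15.5],[-0.5,-6.9,-15.5]],"gripper":[-0.9,-0.9,-0.9,-0.9,-0.9,-0.9,-0.9,-0.9]}'
python3 -m handwheel '{"angular":[[0,0,0],[0,0,0],[0,0,0],[0,0,0],[0,0,0],[0,0,0],[0,0,0],[0,0,0]],"xyz":[[0,0,0],[0,0,0],[0,0,0],[0,0,2],[0,0,5],[0,0,9],[0,0,14],[0,0,18]],"gripper":[-0.4,-0.2,-0.2,-0.2,-0.2,-0.2,-0.2,-0.2]}'
python3 -m handwheel '{"angular":[[0,0,0],[0,0,0],[0,0,0],[0,0,0],[0,0,0],[0,0,0],[0,0,0]],"xyz":[[1,5,0],[2,10,0],[3,15,0],[4,20,0],[5,25,0],[5.5,28.8,-4],[5.5,28.8,-7]],"gripper":[0.4,0.4,0.4,0.4,0.4,0.4,0.4]}'
python3 -c "
from h import *
need(573,81,9,-14)
p=snap('side'); a=p['frame'][:,:,::-1]
cv2.imwrite('pics/s4.png',cv2.resize(a[60:280,200:420],(600,600)))
for b in blobs(p,8,60,(405,630,40,385)): print(b)
"
```

```text
clock: 12.7
tcp_pos: [509.7, -204.3, 31.3]
eef_rot: [-2.473, -1.933, 0.003]
ft_force: [-0.7, 0.5, -0.8]
opening: 0.2
grip_force: 1.5
clock: 13.5
tcp_pos: [511.2, -205.2, 216.0]
eef_rot: [2.474, 1.933, 0.003]
ft_force: [0.3, -0.1, 0.5]
opening: 0.398
grip_force: 0.0
clock: 14.2
tcp_pos: [567.7, 90.3, 143.4]
eef_rot: [-2.467, -1.945, -0.009]
ft_force: [0.9, -0.2, -0.0]
opening: 0.702
grip_force: 0.0
need cm [  0.53  -0.93 -13.44] yaw now -13.5 turn -0.5 tilt [ 0.004  0.004 -1.   ] open 0.7 f [ 0.9 -0.2 -0. ] grip 0.0 t 14.2 q1,7 [-0.72 -0.19]
{'c': array([413.,  41.]), 'mean': array([412.,  41.,  13.]), 'size': array([15.,  2.]), 'ang': -6, 'zmax': 18, 'n': 18, 'uv': array([349., 239.])}
{'c': array([572.,  81.]), 'mean': array([572.,  83.,  12.]), 'size': array([35., 33.]), 'ang': 89, 'zmax': 16, 'n': 168, 'uv': array([273., 245.])}
{'c': array([417., 200.]), 'mean': array([419., 224.,  16.]), 'size': array([273.,   6.]), 'ang': 85, 'zmax': 20, 'n': 364, 'uv': array([344., 321.])}
{'c': array([581., 208.]), 'mean': array([580., 209.,  18.]), 'size': array([40., 24.]), 'ang': 85, 'zmax': 25, 'n': 246, 'uv': array([259., 297.])}
{'c': array([491., 206.]), 'mean': array([492., 208.,  19.]), 'size': array([28., 27.]), 'ang': -36, 'zmax': 26, 'n': 204, 'uv': array([306., 303.])}
{'c': array([496., 321.]), 'mean': array([496., 321.,  15.]), 'size': array([58., 22.]), 'ang': 83, 'zmax': 20, 'n': 457, 'uv': array([298., 367.])}
{'c': array([572., 351.]), 'mean': array([574., 351.,  27.]), 'size': array([36., 31.]), 'ang': -13, 'zmax': 32, 'n': 398, 'uv': array([249., 375.])}
```

View pics/s4.png

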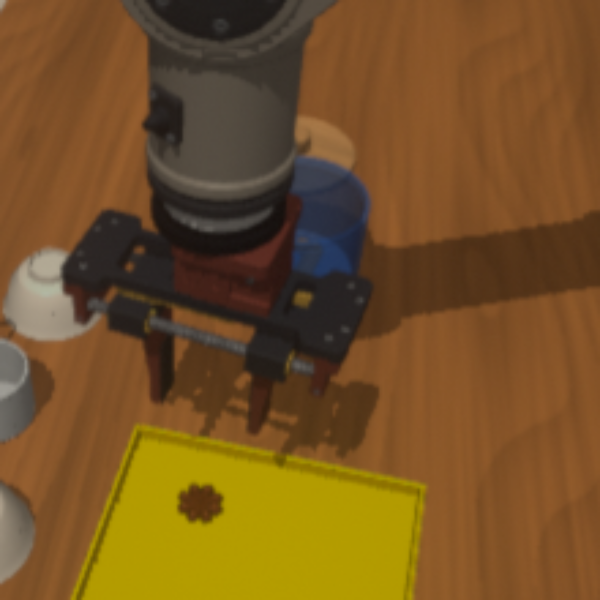

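The ginger shows pale in the jar (crop about 310,250). Next is the star anise at (200,503).

```bash

python3 -m handwheel '{"angular":[[0,0,0],[0,0,0],[0,0,0],[0,0,0],[0,0,0],[0,0,0],[0,0,0],[0,0,0]],"xyz":[[0.5,-0.9,-3],[0.5,-0.9,-6],[0.5,-0.9,-9],[0.5,-0.9,-11],[0.5,-0.9,-12.5],[0.5,-0.9,-13.6],[0.5,-0.9,-13.6],[0.5,-0.9,-13.6]],"gripper":[0.4,0.4,0.4,0.4,0.4,0.4,0.4,0.4]}' 15
python3 -m handwheel '{"angular":[[0,0,0],[0,0,0],[0,0,0],[0,0,0],[0,0,0],[0,0,0.0],[0,0,0],[0,0,0]],"xyz":[[0,0,0],[0,0,0],[0,0,0],[0,0,0],[0,0,0],[0,0,0.3],[0,0,2],[0,0,5]],"gripper":[0,-0.3,-0.5,-0.7,-0.7,-0.7,-0.7,-0.7]}'
python3 -m handwheel '{"angular":[[0,0,0],[0,0,0],[0,0,0],[0,0,0],[0,0,0],[0,0,0],[0,0,0],[0,0,0]],"xyz":[[0,0,4],[0,0,8],[0,-2,12],[0,-6,13],[-0.5,-10,13],[-1,-14,13],[-2,-18,13],[-3,-22,13]],"gripper":[-0.7,-0.7,-0.7,-0.7,-0.7,-0.7,-0.7,-0.7]}'
python3 -c "
from h import *
need(548,-216,45,-14)
p=snap('side','s5')
for b in blobs(p,8,60,(405,630,40,385)): print(b)
print(find(p,'staranise'))
"
```

```text
clock: 15.05
tcp_pos: [571.6, 74.1, 7.5]
eef_rot: [2.475, 1.934, 0.002]
ft_force: [0.3, 0.1, -0.3]
opening: 0.7
grip_force: 0.0
clock: 15.85
tcp_pos: [569.2, 74.0, 55.7]
eef_rot: [-2.474, -1.934, 0.006]
ft_force: [0.2, 1.2, -0.1]
opening: 0.404
grip_force: 15.0
clock: 16.65
tcp_pos: [540.2, -147.3, 186.8]
eef_rot: [-2.475, -1.935, -0.0]
ft_force: [-0.4, -0.3, -0.3]
opening: 0.403
grip_force: 15.0
need cm [  0.78  -6.87 -14.18] yaw now -14.0 turn -0.0 tilt [ 0.  0. -1.] open 0.4 f [-0.4 -0.3 -0.3] grip 15.0 t 16.6 q1,7 [-0.38  0.2 ]
{'c': array([415.,  41.]), 'mean': array([414.,  41.,  14.]), 'size': array([18.,  2.]), 'ang': 0, 'zmax': 20, 'n': 20, 'uv': array([348., 238.])}
{'c': array([417., 200.]), 'mean': array([419., 224.,  16.]), 'size': array([272.,   6.]), 'ang': 85, 'zmax': 21, 'n': 362, 'uv': array([344., 321.])}
{'c': array([581., 206.]), 'mean': array([580., 209.,  18.]), 'size': array([41., 24.]), 'ang': 84, 'zmax': 25, 'n': 251, 'uv': array([259., 297.])}
{'c': array([492., 206.]), 'mean': array([492., 208.,  19.]), 'size': array([28., 27.]), 'ang': 49, 'zmax': 26, 'n': 202, 'uv': array([306., 303.])}
{'c': array([496., 321.]), 'mean': array([496., 321.,  15.]), 'size': array([58., 22.]), 'ang': 83, 'zmax': 19, 'n': 454, 'uv': array([298., 367.])}
{'c': array([572., 351.]), 'mean': array([574., 351.,  27.]), 'size': array([36., 31.]), 'ang': -14, 'zmax': 31, 'n': 397, 'uv': array([249., 375.])}
[]
```

```bash

python3 -m handwheel '{"angular":[[0,0,0],[0,0,0],[0,0,0],[0,0,0],[0,0,0],[0,0,0],[0,0,0],[0,0,0]],"xyz":[[0,-4,0],[0,-6.2,0],[0,-6.2,-3],[0,-6.2,-7],[0,-6.2,-11],[0,-6.2,-13],[0,-6.2,-14],[0,-6.2,-14]],"gripper":[-0.7,-0.7,-0.7,-0.7,-0.7,-0.7,-0.7,-0.7]}'
python3 -m handwheel '{"angular":[[0,0,0],[0,0,0],[0,0,0],[0,0,0],[0,0,0],[0,0,0],[0,0,0],[0,0,0]],"xyz":[[0,0,0],[0,0,0],[0,0,0],[0,0,2],[0,0,5],[0,0,9],[0,0,14],[0,0,18]],"gripper":[0,0.1,0.1,0.1,0.1,0.1,0.1,0.1]}'
python3 -m handwheel '{"angular":[[0,0,0],[0,0,0],[0,0,0],[0,0,0],[0,0,0],[0,0,0],[0,0,0],[0,0,0]],"xyz":[[0.5,5,0],[1,10,0],[1.5,15,0],[2,20,0],[2.5,25,0],[3,30,0],[3.5,35,0],[4,39,0]],"gripper":[0.4,0.4,0.4,0.4,0.4,0.4,0.4,0.4]}'
python3 -m handwheel '{"angular":[[0,0,0],[0,0,0],[0,0,0],[0,0,0]],"xyz":[[0,1.5,-5],[0,1.5,-8],[0,1.5,-8],[0,1.5,-8]],"gripper":[0.4,0.4,0.4,0.4]}'
python3 -c "
from h import *
need(580,206,8,-6)
p=snap('side'); a=p['frame'][:,:,::-1]
cv2.imwrite('pics/s6.png',cv2.resize(a[60:280,200:420],(600,600)))
for b in blobs(p,8,60,(405,630,40,385)): print(b)
"
```

```text
clock: 17.55
tcp_pos: [540.4, -207.2, 45.7]
eef_rot: [-2.473, -1.934, 0.002]
ft_force: [-0.5, 0.4, 0.0]
opening: 0.4
grip_force: 15.0
clock: 18.35
tcp_pos: [541.2, -208.2, 229.9]
eef_rot: [2.474, 1.933, 0.003]
ft_force: [1.7, -0.3, -0.4]
opening: 0.546
grip_force: 0.0
clock: 19.15
tcp_pos: [580.7, 185.6, 227.5]
eef_rot: [-2.473, -1.937, -0.003]
ft_force: [1.2, -0.5, 0.2]
opening: 0.7
grip_force: 0.0
clock: 19.55
tcp_pos: [581.3, 196.5, 147.7]
eef_rot: [2.476, 1.933, 0.0]
ft_force: [0.4, -0.4, 0.2]
opening: 0.7
grip_force: 0.0
need cm [ -0.13   0.95 -13.97] yaw now -14.0 turn 8.0 tilt [ 0. -0. -1.] open 0.7 f [ 0.4 -0.4  0.2] grip 0.0 t 19.6 q1,7 [-0.85 -0.37]
{'c': array([417., 198.]), 'mean': array([419., 223.,  16.]), 'size': array([277.,   6.]), 'ang': 85, 'zmax': 21, 'n': 361, 'uv': array([344., 321.])}
{'c': array([581., 207.]), 'mean': array([580., 209.,  18.]), 'size': array([41., 24.]), 'ang': 84, 'zmax': 25, 'n': 251, 'uv': array([259., 297.])}
{'c': array([492., 206.]), 'mean': array([492., 208.,  19.]), 'size': array([29., 26.]), 'ang': 3, 'zmax': 26, 'n': 206, 'uv': array([306., 303.])}
{'c': array([496., 321.]), 'mean': array([496., 321.,  15.]), 'size': array([58., 22.]), 'ang': 83, 'zmax': 20, 'n': 454, 'uv': array([298., 367.])}
{'c': array([572., 351.]), 'mean': array([574., 351.,  27.]), 'size': array([36., 31.]), 'ang': -14, 'zmax': 31, 'n': 396, 'uv': array([249., 375.])}
```

View pics/s6.png

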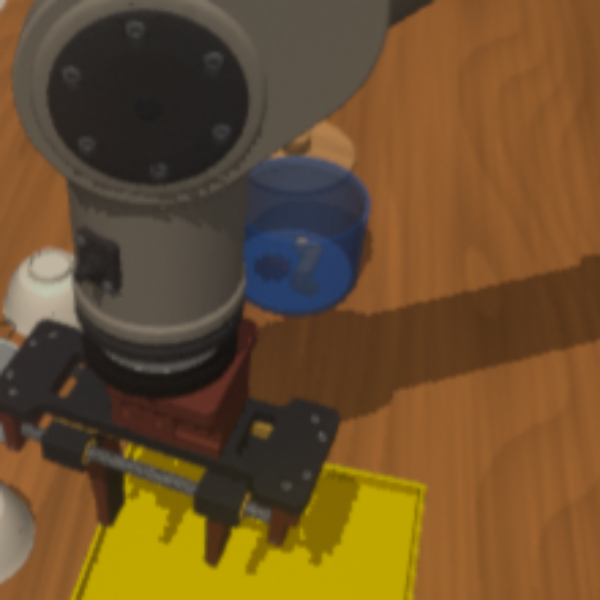

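Ginger and star anise both lie in the jar (crop 270–310, 265). Next is the cardamom.

```bash

python3 -m handwheel '{"angular":[[0,0,4],[0,0,8],[0,0,8],[0,0,8],[0,0,8],[0,0,8],[0,0,8],[0,0,8]],"xyz":[[-0.1,0.9,-3],[-0.1,0.9,-6],[-0.1,0.9,-9],[-0.1,0.9,-11],[-0.1,0.9,-12.5],[-0.1,0.9,-13.6],[-0.1,0.9,-14],[-0.1,0.9,-14]],"gripper":[0.2,0.2,0.2,0.2,0.2,0.2,0.2,0.2]}' 15
python3 -m handwheel '{"angular":[[0,0,0],[0,0,0],[0,0,0],[0,0,0],[0,0,0],[0,0,0.0],[0,0,0],[0,0,0]],"xyz":[[0,0,0],[0,0,0],[0,0,0],[0,0,0],[0,0,0],[0,0,0.3],[0,0,2],[0,0,5]],"gripper":[-0.1,-0.4,-0.7,-0.8,-0.8,-0.8,-0.8,-0.8]}'
python3 -m handwheel '{"angular":[[0,0,0],[0,0,0],[0,0,0],[0,0,0],[0,0,0],[0,0,0],[0,0,0],[0,0,0]],"xyz":[[0,0,5],[0,0,9],[0,-3,13],[0,-8,14],[-0.5,-13,14],[-1,-18,14],[-1.5,-23,14],[-2,-28,14]],"gripper":[-0.8,-0.8,-0.8,-0.8,-0.8,-0.8,-0.8,-0.8]}'
python3 -m handwheel '{"angular":[[0,0,0],[0,0,0],[0,0,0],[0,0,0],[0,0,0],[0,0,0]],"xyz":[[0,-3,0],[-0.5,-6,0],[-1,-8,0],[-1,-9,0],[-1,-9,0],[-1,-9,0]],"gripper":[-0.8,-0.8,-0.8,-0.8,-0.8,-0.8]}'
python3 -c "
from h import *
need(548,-190,45,-14)
p=snap('side','s7')
for b in blobs(p,8,60,(405,630,40,385)): print(b)
"
```

```text
clock: 20.4
tcp_pos: [580.4, 206.2, 7.1]
eef_rot: [2.334, 2.102, 0.001]
ft_force: [0.2, 0.6, 0.2]
opening: 0.6
grip_force: 0.0
clock: 21.2
tcp_pos: [578.6, 205.7, 56.5]
eef_rot: [-2.334, -2.102, 0.005]
ft_force: [0.2, 0.0, 0.4]
opening: 0.271
grip_force: 15.0
clock: 22.0
tcp_pos: [559.6, -73.8, 198.1]
eef_rot: [2.334, 2.102, 0.002]
ft_force: [0.5, -0.3, -0.3]
opening: 0.27
grip_force: 15.0
clock: 22.6
tcp_pos: [550.6, -160.6, 196.9]
eef_rot: [-2.333, -2.104, -0.001]
ft_force: [-0.1, 0.2, -0.6]
opening: 0.271
grip_force: 15.0
need cm [ -0.26  -2.94 -15.19] yaw now -5.9 turn -8.1 tilt [ 0.     0.001 -1.   ] open 0.27 f [-0.1  0.2 -0.6] grip 15.0 t 22.6 q1,7 [-0.33  0.34]
{'c': array([414.,  41.]), 'mean': array([413.,  41.,  13.]), 'size': array([16.,  2.]), 'ang': -2, 'zmax': 20, 'n': 19, 'uv': array([348., 238.])}
{'c': array([417., 200.]), 'mean': array([419., 224.,  16.]), 'size': array([275.,   6.]), 'ang': 85, 'zmax': 21, 'n': 362, 'uv': array([344., 321.])}
{'c': array([492., 207.]), 'mean': array([492., 208.,  19.]), 'size': array([28., 27.]), 'ang': 5, 'zmax': 25, 'n': 201, 'uv': array([306., 303.])}
{'c': array([496., 321.]), 'mean': array([496., 321.,  15.]), 'size': array([59., 22.]), 'ang': 82, 'zmax': 19, 'n': 453, 'uv': array([298., 367.])}
{'c': array([572., 351.]), 'mean': array([574., 351.,  27.]), 'size': array([36., 31.]), 'ang': -13, 'zmax': 32, 'n': 399, 'uv': array([249., 375.])}
```

```bash

python3 -m handwheel '{"angular":[[0,0,0],[0,0,0],[0,0,0],[0,0,0],[0,0,0],[0,0,0],[0,0,0]],"xyz":[[-0.7,-2,0],[-1.2,-2.9,0],[-1.2,-2.9,-4],[-1.2,-2.9,-8],[-1.2,-2.9,-12],[-1.2,-2.9,-14.7],[-1.2,-2.9,-14.7]],"gripper":[-0.8,-0.8,-0.8,-0.8,-0.8,-0.8,-0.8]}'
python3 -m handwheel '{"angular":[[0,0,0],[0,0,0],[0,0,0],[0,0,0],[0,0,0],[0,0,0],[0,0,0],[0,0,0]],"xyz":[[0,0,0],[0,0,0],[0,0,0],[0,0,2],[0,0,5],[0,0,9],[0,0,14],[0,0,18]],"gripper":[-0.3,-0.2,-0.2,-0.2,-0.2,-0.2,-0.2,-0.2]}'
python3 -m handwheel '{"angular":[[0,0,0],[0,0,0],[0,0,0],[0,0,0],[0,0,0],[0,0,0],[0,0,0],[0,0,0]],"xyz":[[-0.5,5,0],[-1,10,0],[-1.5,15,0],[-2,20,0],[-2.5,25,0],[-3,30,0],[-3.5,35,0],[-4.6,39.6,0]],"gripper":[0.4,0.4,0.4,0.4,0.4,0.4,0.4,0.4]}'
python3 -m handwheel '{"angular":[[0,0,0],[0,0,0],[0,0,0],[0,0,0]],"xyz":[[0,0,-5],[0,0,-8],[0,0,-8],[0,0,-8]],"gripper":[0.4,0.4,0.4,0.4]}'
python3 -c "
from h import *
need(491,205,7,-6)
p=snap('side'); a=p['frame'][:,:,::-1]
cv2.imwrite('pics/s8.png',cv2.resize(a[60:280,200:420],(600,600)))
for b in blobs(p,8,60,(405,630,40,385)): print(b)
"
```

```text
clock: 23.35
tcp_pos: [535.7, -189.0, 46.4]
eef_rot: [-2.329, -2.1, 0.006]
ft_force: [-0.1, 0.9, 0.1]
opening: 0.267
grip_force: 15.0
clock: 24.15
tcp_pos: [538.5, -191.3, 233.4]
eef_rot: [2.333, 2.1, 0.003]
ft_force: [0.9, 0.7, -0.4]
opening: 0.399
grip_force: 0.0
clock: 24.95
tcp_pos: [492.3, 207.5, 231.1]
eef_rot: [2.334, 2.102, 0.005]
ft_force: [1.2, 0.1, 0.1]
opening: 0.697
grip_force: 0.0
clock: 25.35
tcp_pos: [492.7, 204.9, 150.9]
eef_rot: [2.335, 2.101, 0.001]
ft_force: [0.5, -0.5, -0.3]
opening: 0.7
grip_force: 0.0
need cm [-1.700e-01  1.000e-02 -1.439e+01] yaw now -6.0 turn 0.0 tilt [ 0.001  0.    -1.   ] open 0.7 f [ 0.5 -0.5 -0.3] grip 0.0 t 25.4 q1,7 [-0.93 -0.39]
{'c': array([419., 218.]), 'mean': array([420., 232.,  16.]), 'size': array([236.,   6.]), 'ang': 85, 'zmax': 22, 'n': 342, 'uv': array([344., 325.])}
{'c': array([492., 207.]), 'mean': array([492., 208.,  19.]), 'size': array([28., 27.]), 'ang': 4, 'zmax': 26, 'n': 201, 'uv': array([306., 303.])}
{'c': array([496., 321.]), 'mean': array([496., 321.,  15.]), 'size': array([58., 22.]), 'ang': 82, 'zmax': 19, 'n': 457, 'uv': array([298., 367.])}
{'c': array([572., 351.]), 'mean': array([574., 351.,  27.]), 'size': array([36., 31.]), 'ang': -14, 'zmax': 32, 'n': 397, 'uv': array([249., 375.])}
```

View pics/s8.png

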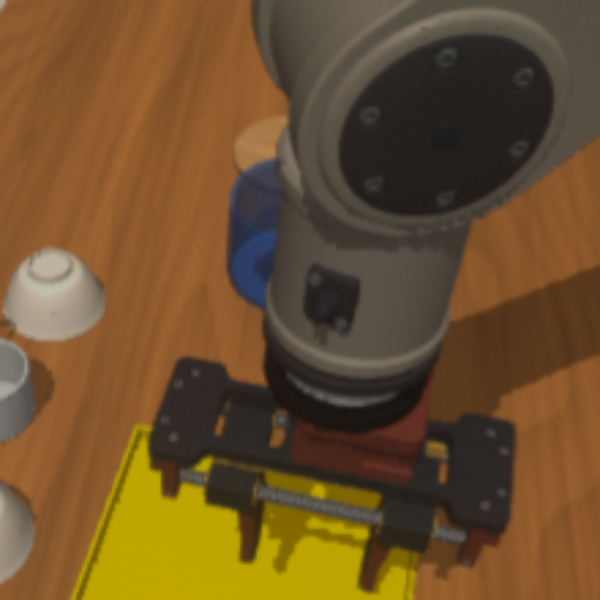

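The arm hides most of the jar here, and the tray shows the cardamom gone. Next is the nutmeg, gripped low on its dome.

```bash

python3 -m handwheel '{"angular":[[0,0,0],[0,0,0],[0,0,0],[0,0,0],[0,0,0],[0,0,0],[0,0,0],[0,0,0]],"xyz":[[-0.1,0.1,-4],[-0.1,0.1,-8],[-0.1,0.1,-11],[-0.1,0.1,-13],[-0.1,0.1,-14],[-0.1,0.1,-14.5],[-0.1,0.1,-14.5],[-0.1,0.1,-14.5]],"gripper":[0.2,0.2,0.2,0.2,0.2,0.2,0.2,0.2]}' 15
python3 -m handwheel '{"angular":[[0,0,0],[0,0,0],[0,0,0],[0,0,0],[0,0,0],[0,0,0.0],[0,0,0],[0,0,0]],"xyz":[[0,0,0],[0,0,0],[0,0,0],[0,0,0],[0,0,0],[0,0,0.3],[0,0,2],[0,0,5]],"gripper":[-0.1,-0.4,-0.7,-0.8,-0.8,-0.8,-0.8,-0.8]}'
python3 -m handwheel '{"angular":[[0,0,0],[0,0,0],[0,0,0],[0,0,0],[0,0,0],[0,0,0],[0,0,0],[0,0,0]],"xyz":[[0,0,5],[0,0,9],[0,-3,13],[1,-8,14],[2,-13,14],[3,-18,14],[4,-23,14],[4.5,-28,14]],"gripper":[-0.8,-0.8,-0.8,-0.8,-0.8,-0.8,-0.8,-0.8]}'
python3 -m handwheel '{"angular":[[0,0,0],[0,0,0],[0,0,0],[0,0,0],[0,0,0],[0,0,0]],"xyz":[[0,-3,0],[0,-6,0],[0,-8,0],[0,-9,0],[0,-9,0],[0,-9,0]],"gripper":[-0.8,-0.8,-0.8,-0.8,-0.8,-0.8]}'
python3 -c "
from h import *
need(538,-235,50,-14)
p=snap('side'); a=p['frame'][:,:,::-1]
cv2.imwrite('pics/s9.png',cv2.resize(a[60:240,200:420],(660,540)))
for b in blobs(p,8,60,(405,630,40,385)): print(b)
"
```

```text
clock: 26.2
tcp_pos: [492.2, 206.6, 6.0]
eef_rot: [2.334, 2.102, 0.004]
ft_force: [0.1, 0.2, 0.2]
opening: 0.601
grip_force: 0.0
clock: 27.0
tcp_pos: [489.6, 205.4, 53.7]
eef_rot: [-2.334, -2.102, 0.007]
ft_force: [0.2, 0.9, 0.2]
opening: 0.344
grip_force: 15.0
clock: 27.8
tcp_pos: [535.8, -70.5, 194.9]
eef_rot: [2.333, 2.103, 0.001]
ft_force: [0.6, 0.2, 0.3]
opening: 0.349
grip_force: 15.0
clock: 28.4
tcp_pos: [535.6, -157.5, 194.5]
eef_rot: [-2.332, -2.103, -0.0]
ft_force: [0.3, 0.3, -0.7]
opening: 0.347
grip_force: 15.0
need cm [  0.24  -7.75 -14.45] yaw now -5.9 turn -8.1 tilt [-0.     0.001 -1.   ] open 0.35 f [ 0.3  0.3 -0.7] grip 15.0 t 28.4 q1,7 [-0.35  0.34]
{'c': array([414.,  41.]), 'mean': array([414.,  41.,  13.]), 'size': array([18.,  3.]), 'ang': 0, 'zmax': 17, 'n': 18, 'uv': array([348., 238.])}
{'c': array([417., 200.]), 'mean': array([419., 224.,  16.]), 'size': array([274.,   6.]), 'ang': 85, 'zmax': 21, 'n': 366, 'uv': array([344., 321.])}
{'c': array([496., 321.]), 'mean': array([496., 321.,  15.]), 'size': array([58., 22.]), 'ang': 83, 'zmax': 20, 'n': 457, 'uv': array([298., 367.])}
{'c': array([573., 351.]), 'mean': array([574., 351.,  27.]), 'size': array([36., 31.]), 'ang': -17, 'zmax': 32, 'n': 394, 'uv': array([249., 375.])}
```

View pics/s9.png

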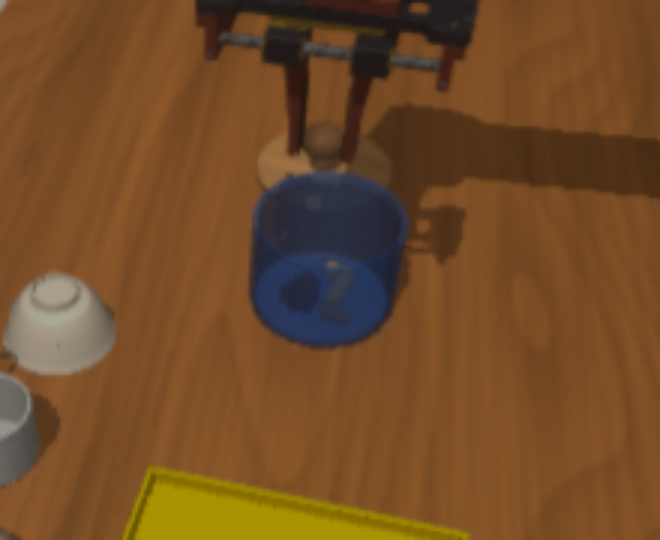

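Nutmeg is held (crop about 325,145), with cardamom and star anise in the jar (300,290). I'll release the nutmeg and go for the jaggery.

```bash

python3 -m handwheel '{"angular":[[0,0,0],[0,0,0],[0,0,0],[0,0,0],[0,0,0],[0,0,0],[0,0,0],[0,0,0]],"xyz":[[-0.5,-4,0],[-1,-7.4,0],[-1,-7.4,-2],[-1,-7.4,-5],[-1,-7.4,-9],[-1,-7.4,-13],[-1,-7.4,-14.4],[-1,-7.4,-14.4]],"gripper":[-0.8,-0.8,-0.8,-0.8,-0.8,-0.8,-0.8,-0.8]}'
python3 -m handwheel '{"angular":[[0,0,0],[0,0,0],[0,0,0],[0,0,0],[0,0,0],[0,0,0],[0,0,0],[0,0,0]],"xyz":[[0,0,0],[0,0,0],[0,0,0],[0,0,2],[0,0,5],[0,0,9],[0,0,14],[0,0,18]],"gripper":[-0.1,0,0,0,0,0,0,0]}'
python3 -m handwheel '{"angular":[[0,0,-2],[0,0,-4],[0,0,-6],[0,0,-8],[0,0,-8],[0,0,-8],[0,0,-8],[0,0,-8]],"xyz":[[0.5,5,0],[1,10,0],[1.5,15,0],[2,20,0],[2.5,25,0],[3,30,0],[3.5,35,0],[4,39.6,0]],"gripper":[0.4,0.4,0.4,0.4,0.4,0.4,0.4,0.4]}'
python3 -m handwheel '{"angular":[[0,0,0],[0,0,0],[0,0,0],[0,0,0],[0,0,0],[0,0,0],[0,0,0],[0,0,0]],"xyz":[[0.5,5,0],[0.8,10,0],[0.8,15,0],[0.8,18.5,-3],[0.8,18.5,-7],[0.8,18.5,-9],[0.8,18.5,-9],[0.8,18.5,-9]],"gripper":[0.4,0.4,0.4,0.4,0.4,0.4,0.4,0.4]}'
python3 -c "
from h import *
need(572.5,351,10,-15)
p=snap('side')
for b in blobs(p,8,60,(405,630,40,385)): print('s',b)
p=snap('top')
for b in blobs(p,8,60,(435,630,40,370)): print('t',b)
"
```

```text
clock: 29.25
tcp_pos: [524.7, -231.2, 49.1]
eef_rot: [-2.33, -2.102, 0.003]
ft_force: [0.3, 0.4, -0.1]
opening: 0.345
grip_force: 15.0
clock: 30.05
tcp_pos: [525.8, -233.3, 234.2]
eef_rot: [2.333, 2.1, 0.003]
ft_force: [0.3, -0.1, 0.2]
opening: 0.499
grip_force: 0.0
clock: 30.85
tcp_pos: [565.6, 165.6, 232.0]
eef_rot: [-2.475, -1.935, -0.003]
ft_force: [1.0, -0.8, 0.5]
opening: 0.698
grip_force: 0.0
clock: 31.65
tcp_pos: [574.2, 348.2, 142.0]
eef_rot: [2.475, 1.934, 0.002]
ft_force: [0.2, -0.5, -0.0]
opening: 0.701
grip_force: 0.0
need cm [ -0.17   0.28 -13.2 ] yaw now -14.0 turn -1.0 tilt [ 0.001  0.001 -1.   ] open 0.7 f [ 0.2 -0.5 -0. ] grip 0.0 t 31.6 q1,7 [-1.   -0.59]
s {'c': array([417., 198.]), 'mean': array([419., 224.,  16.]), 'size': array([278.,   6.]), 'ang': 85, 'zmax': 21, 'n': 364, 'uv': array([344., 321.])}
s {'c': array([572., 351.]), 'mean': array([574., 351.,  27.]), 'size': array([36., 31.]), 'ang': -14, 'zmax': 32, 'n': 394, 'uv': array([249., 375.])}
s {'c': array([498., 340.]), 'mean': array([498., 342.,  15.]), 'size': array([22., 20.]), 'ang': -10, 'zmax': 18, 'n': 106, 'uv': array([295., 379.])}
t {'c': array([573., 350.]), 'mean': array([572., 348.,  26.]), 'size': array([37., 30.]), 'ang': -16, 'zmax': 32, 'n': 197, 'uv': array([124., 214.])}
t {'c': array([495., 327.]), 'mean': array([495., 326.,  15.]), 'size': array([72., 22.]), 'ang': 80, 'zmax': 21, 'n': 239, 'uv': array([133., 245.])}
```

```bash

python3 -m handwheel '{"angular":[[0,0,0],[0,0,0],[0,0,0],[0,0,0],[0,0,0],[0,0,0],[0,0,0],[0,0,0]],"xyz":[[-0.1,0.2,-4],[-0.1,0.2,-7],[-0.1,0.2,-10],[-0.1,0.2,-12],[-0.1,0.2,-13.2],[-0.1,0.2,-13.2],[-0.1,0.2,-13.2],[-0.1,0.2,-13.2]],"gripper":[0.4,0.4,0.4,0.4,0.4,0.4,0.4,0.4]}' 18
python3 -m handwheel '{"angular":[[0,0,0],[0,0,0],[0,0,0],[0,0,0],[0,0,0],[0,0,0.0],[0,0,0],[0,0,0]],"xyz":[[0,0,0],[0,0,0],[0,0,0],[0,0,0],[0,0,0],[0,0,0.3],[0,0,2],[0,0,5]],"gripper":[0,-0.3,-0.6,-0.7,-0.7,-0.7,-0.7,-0.7]}'
python3 -m handwheel '{"angular":[[0,0,0],[0,0,0],[0,0,0],[0,0,0],[0,0,0],[0,0,0],[0,0,0],[0,0,0]],"xyz":[[0,0,5],[0,0,9],[0,-3,13],[-1,-8,14],[-2,-13,14],[-3,-18,14],[-3.5,-23,14],[-4,-28,14]],"gripper":[-0.7,-0.7,-0.7,-0.7,-0.7,-0.7,-0.7,-0.7]}'
python3 -m handwheel '{"angular":[[0,0,0],[0,0,0],[0,0,0],[0,0,0],[0,0,0],[0,0,0],[0,0,0],[0,0,0]],"xyz":[[0,-4,0],[0,-8,0],[-0.5,-12,0],[-1,-16,0],[-1.5,-20,0],[-1.7,-23,0],[-1.7,-23.5,0],[-1.7,-23.5,0]],"gripper":[-0.7,-0.7,-0.7,-0.7,-0.7,-0.7,-0.7,-0.7]}'
python3 -c "
from h import *
need(518,-190,60,-14)
p=snap('side','s10')
for b in blobs(p,8,60,(405,630,40,385)): print(b)
"
```

```text
clock: 32.55
tcp_pos: [573.7, 350.9, 10.5]
eef_rot: [2.475, 1.935, 0.004]
ft_force: [0.8, 0.2, 0.1]
opening: 0.703
grip_force: 0.0
clock: 33.35
tcp_pos: [571.2, 349.4, 58.1]
eef_rot: [-2.475, -1.935, 0.006]
ft_force: [-0.2, 0.2, 0.3]
opening: 0.418
grip_force: 17.5
clock: 34.15
tcp_pos: [532.4, 72.7, 200.0]
eef_rot: [-2.475, -1.935, -0.003]
ft_force: [1.2, -0.8, 0.2]
opening: 0.422
grip_force: 17.5
clock: 34.95
tcp_pos: [515.8, -161.4, 199.5]
eef_rot: [2.477, 1.931, 0.001]
ft_force: [0.6, -0.2, 0.1]
opening: 0.419
grip_force: 17.5
need cm [  0.22  -2.86 -13.95] yaw now -14.1 turn 0.1 tilt [ 0.001  0.    -1.   ] open 0.42 f [ 0.6 -0.2  0.1] grip 17.5 t 35.0 q1,7 [-0.38  0.21]
{'c': array([417.,  41.]), 'mean': array([416.,  41.,  14.]), 'size': array([21.,  3.]), 'ang': 1, 'zmax': 19, 'n': 26, 'uv': array([347., 238.])}
{'c': array([417., 200.]), 'mean': array([419., 223.,  16.]), 'size': array([274.,   6.]), 'ang': 85, 'zmax': 21, 'n': 360, 'uv': array([344., 321.])}
{'c': array([496., 321.]), 'mean': array([496., 321.,  15.]), 'size': array([58., 22.]), 'ang': 82, 'zmax': 21, 'n': 457, 'uv': array([298., 367.])}
```

```bash

python3 -m handwheel '{"angular":[[0,0,0],[0,0,0],[0,0,0],[0,0,0],[0,0,0],[0,0,0],[0,0,0],[0,0,0]],"xyz":[[0.2,-2,0],[0.2,-2.8,0],[0.2,-2.8,-2],[0.2,-2.8,-5],[0.2,-2.8,-9],[0.2,-2.8,-12.5],[0.2,-2.8,-14],[0.2,-2.8,-14]],"gripper":[-0.7,-0.7,-0.7,-0.7,-0.7,-0.7,-0.7,-0.7]}'
python3 -m handwheel '{"angular":[[0,0,0],[0,0,0],[0,0,0],[0,0,0],[0,0,0],[0,0,0],[0,0,0],[0,0,0]],"xyz":[[0,0,0],[0,0,0],[0,0,0],[0,0,2],[0,0,5],[0,0,9],[0,0,13],[0,0,16]],"gripper":[0,0.1,0.1,0.1,0.1,0.1,0.1,0.1]}'
python3 -m handwheel '{"angular":[[0,0,2],[0,0,4],[0,0,5],[0,0,5],[0,0,5],[0,0,5],[0,0,5],[0,0,5]],"xyz":[[-0.5,5,0],[-1,10,0],[-1.5,15,0],[-2,20,0],[-2.2,25,0],[-2.2,30,0],[-2.2,35,0],[-2.2,39.6,0]],"gripper":[0.4,0.4,0.4,0.4,0.4,0.4,0.4,0.4]}'
python3 -m handwheel '{"angular":[[0,0,0],[0,0,0],[0,0,0],[0,0,0],[0,0,0],[0,0,0],[0,0,0]],"xyz":[[0,5,0],[0,10,0],[0,12,-3],[0,12,-7],[0,12,-9],[0,12,-9],[0,12,-9]],"gripper":[0.2,0.2,0.2,0.2,0.2,0.2,0.2]}'
python3 -c "
from h import *
need(495.5,326,8,-9)
p=snap('side'); a=p['frame'][:,:,::-1]
cv2.imwrite('pics/s11.png',cv2.resize(a[60:240,200:420],(660,540)))
p=snap('top')
for b in blobs(p,8,60,(435,630,40,370)): print('t',b)
"
```

```text
clock: 35.8
tcp_pos: [517.0, -187.1, 57.2]
eef_rot: [-2.472, -1.934, 0.004]
ft_force: [-0.4, -0.0, 0.4]
opening: 0.416
grip_force: 17.5
clock: 36.6
tcp_pos: [518.6, -188.9, 222.0]
eef_rot: [2.474, 1.933, 0.004]
ft_force: [0.5, 0.8, 0.4]
opening: 0.55
grip_force: 0.0
clock: 37.4
tcp_pos: [495.9, 210.1, 219.9]
eef_rot: [-2.388, -2.041, -0.004]
ft_force: [1.4, -0.1, 0.4]
opening: 0.701
grip_force: 0.0
clock: 38.1
tcp_pos: [496.7, 327.6, 129.8]
eef_rot: [2.389, 2.04, 0.002]
ft_force: [-0.2, 0.0, 0.3]
opening: 0.598
grip_force: 0.0
need cm [ -0.12  -0.16 -12.18] yaw now -9.0 turn 0.0 tilt [ 0.001  0.001 -1.   ] open 0.6 f [-0.2  0.   0.3] grip 0.0 t 38.1 q1,7 [-1.04 -0.59]
t {'c': array([495., 327.]), 'mean': array([495., 326.,  15.]), 'size': array([72., 22.]), 'ang': 80, 'zmax': 20, 'n': 236, 'uv': array([132., 245.])}
```

View pics/s11.png

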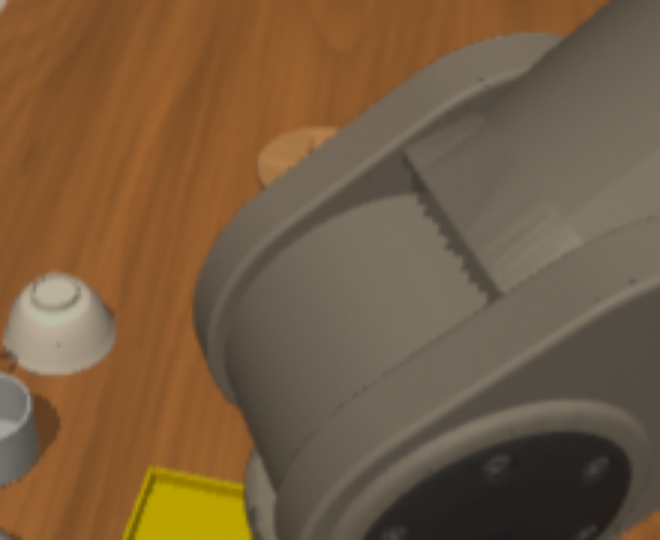

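The arm hides the jar in this view. Next is the cinnamon.

```bash

python3 -m handwheel '{"angular":[[0,0,0],[0,0,0],[0,0,0],[0,0,0],[0,0,0],[0,0,0],[0,0,0],[0,0,0]],"xyz":[[-0.1,-0.1,-4],[-0.1,-0.1,-7],[-0.1,-0.1,-9.5],[-0.1,-0.1,-11.5],[-0.1,-0.1,-12.2],[-0.1,-0.1,-12.2],[-0.1,-0.1,-12.2],[-0.1,-0.1,-12.2]],"gripper":[0.2,0.2,0.2,0.2,0.2,0.2,0.2,0.2]}' 15
python3 -m handwheel '{"angular":[[0,0,0],[0,0,0],[0,0,0],[0,0,0],[0,0,0],[0,0,0.0],[0,0,0],[0,0,0]],"xyz":[[0,0,0],[0,0,0],[0,0,0],[0,0,0],[0,0,0],[0,0,0.3],[0,0,2],[0,0,5]],"gripper":[-0.1,-0.4,-0.7,-0.8,-0.8,-0.8,-0.8,-0.8]}'
python3 -m handwheel '{"angular":[[0,0,0],[0,0,0],[0,0,0],[0,0,0],[0,0,0],[0,0,0],[0,0,0],[0,0,0]],"xyz":[[0,0,5],[0,0,9],[0.5,-3,13],[1,-8,14],[1.5,-13,14],[2,-18,14],[2.5,-23,14],[3,-28,14]],"gripper":[-0.8,-0.8,-0.8,-0.8,-0.8,-0.8,-0.8,-0.8]}'
python3 -m handwheel '{"angular":[[0,0,0],[0,0,0],[0,0,0],[0,0,0],[0,0,0],[0,0,0],[0,0,0],[0,0,0]],"xyz":[[0,-4,0],[0,-8,0],[0,-12,0],[0,-16,0],[0,-19,0],[0,-20.5,0],[0,-20.5,0],[0,-20.5,0]],"gripper":[-0.8,-0.8,-0.8,-0.8,-0.8,-0.8,-0.8,-0.8]}'
python3 -c "
from h import *
need(526,-206,70,-14)
p=snap('side'); a=p['frame'][:,:,::-1]
cv2.imwrite('pics/s12.png',cv2.resize(a[60:240,200:420],(660,540)))
for b in blobs(p,8,60,(405,630,40,385)): print(b)
"
```

```text
clock: 39.0
tcp_pos: [496.0, 327.3, 8.2]
eef_rot: [-2.388, -2.041, -0.004]
ft_force: [0.3, -0.4, 0.5]
opening: 0.601
grip_force: 0.0
clock: 39.8
tcp_pos: [493.6, 325.7, 55.6]
eef_rot: [2.388, 2.041, -0.006]
ft_force: [-0.2, 0.6, 0.1]
opening: 0.244
grip_force: 15.0
clock: 40.6
tcp_pos: [524.5, 47.1, 197.0]
eef_rot: [-2.388, -2.041, -0.001]
ft_force: [0.6, -0.7, -0.1]
opening: 0.242
grip_force: 15.0
clock: 41.4
tcp_pos: [524.7, -155.4, 196.6]
eef_rot: [-2.388, -2.04, -0.0]
ft_force: [0.6, -0.7, -0.1]
opening: 0.246
grip_force: 15.0
need cm [  0.13  -5.06 -12.66] yaw now -9.0 turn -5.0 tilt [-0.     0.001 -1.   ] open 0.25 f [ 0.6 -0.7 -0.1] grip 15.0 t 41.4 q1,7 [-0.36  0.27]
{'c': array([412.,  41.]), 'mean': array([411.,  41.,  14.]), 'size': array([14.,  2.]), 'ang': -7, 'zmax': 20, 'n': 16, 'uv': array([350., 238.])}
{'c': array([416., 200.]), 'mean': array([419., 224.,  16.]), 'size': array([274.,   6.]), 'ang': 84, 'zmax': 21, 'n': 365, 'uv': array([344., 321.])}
```

View pics/s12.png

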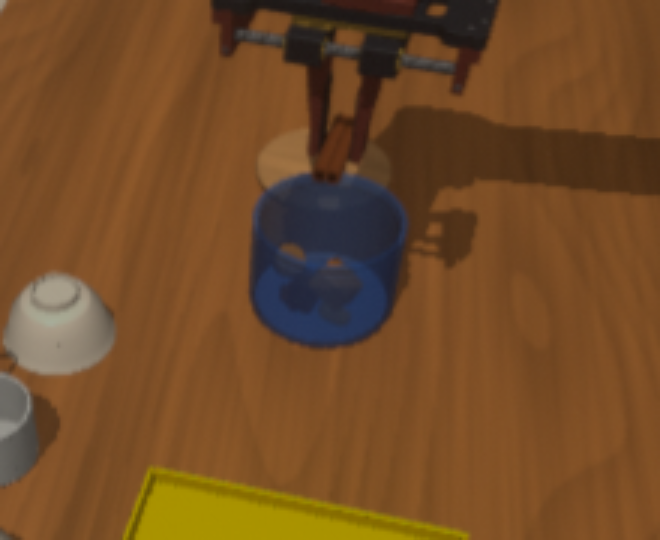

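Cinnamon is held over the jar (crop about 335,150). The five others are inside (280–350, 250–320).

```bash

python3 -m handwheel '{"angular":[[0,0,0],[0,0,0],[0,0,0],[0,0,0],[0,0,0],[0,0,0],[0,0,0],[0,0,0]],"xyz":[[0,-3,0],[0,-5,0],[0,-5,-2],[0,-5,-5],[0,-5,-9],[0,-5,-12],[0,-5,-13],[0,-5,-13]],"gripper":[-0.8,-0.8,-0.8,-0.8,-0.8,-0.8,-0.8,-0.8]}'
python3 -m handwheel '{"angular":[[0,0,0],[0,0,0],[0,0,0],[0,0,0],[0,0,0],[0,0,0],[0,0,0],[0,0,0]],"xyz":[[0,0,0],[0,0,0],[0,0,0],[0,0,2],[0,0,5],[0,0,9],[0,0,13],[0,0,17]],"gripper":[-0.3,-0.2,-0.2,-0.2,-0.2,-0.2,-0.2,-0.2]}'
python3 -m handwheel '{"angular":[[0,0,0],[0,0,0],[0,0,0],[0,0,0],[0,0,0],[0,0,0],[0,0,0]],"xyz":[[-0.5,5,0],[-1,10,0],[-1.5,15,0],[-2,20,0],[-2.2,25,0],[-2.2,30,0],[-2.2,30,0]],"gripper":[0.4,0.4,0.4,0.4,0.4,0.4,0.4]}'
python3 -c "
from h import *
from scipy.optimize import least_squares
need(538,-389,100,-14)
for n in ('top','side'):
    p=snap(n); a=p['frame'][:,:,::-1]
    c=a[160:300,280:480] if n=='top' else a[60:200,220:420]
    cv2.imwrite('pics/c13%s.png'%n,c)
    X,u,v=cloud(p)
    m=(X[:,2]>88)&(X[:,2]<104)&(abs(X[:,0]-526)<90)&(abs(X[:,1]+206)<90); P=X[m]
    f=lambda q:np.hypot(P[:,0]-q[0],P[:,1]-q[1])-61.5
    r=least_squares(f,[526,-206],loss='soft_l1',f_scale=3); print(n,'jar',r.x.round(1),len(P),np.std(P,0).round(0))
    for b in blobs(p,9,24,(440,640,-500,-300)): print('lid',b)
    for b in blobs(p,31,60,(480,600,-450,-330),8): print('knob',b)
    m=(X[:,2]>55)&(np.hypot(X[:,0]-526,X[:,1]+206)<50); print('high in jar',m.sum(),X[m,2].max() if m.any() else 0)
a=cv2.imread('pics/c13top.png');b=cv2.imread('pics/c13side.png')
cv2.imwrite('pics/c13.png',cv2.resize(np.hstack([a,b]),(800,280),interpolation=cv2.INTER_CUBIC))
"
```

```text
clock: 42.25
tcp_pos: [524.3, -204.6, 65.7]
eef_rot: [-2.385, -2.041, 0.002]
ft_force: [-0.4, -0.6, 0.6]
opening: 0.244
grip_force: 15.0
clock: 43.05
tcp_pos: [524.6, -206.2, 239.1]
eef_rot: [2.388, 2.04, 0.001]
ft_force: [1.2, -0.6, -0.0]
opening: 0.398
grip_force: 0.0
clock: 43.75
tcp_pos: [502.4, 101.8, 237.2]
eef_rot: [-2.376, -2.053, -0.004]
ft_force: [0.1, -0.3, -0.6]
opening: 0.695
grip_force: 0.0
need cm [  3.56 -49.08 -13.72] yaw now -8.4 turn -5.6 tilt [ 0.001  0.003 -1.   ] open 0.7 f [ 0.1 -0.3 -0.6] grip 0.0 t 43.8 q1,7 [-0.82 -0.32]
top jar [ 523.  -207.6] 465 [43. 43.  2.]
lid {'c': array([ 536., -389.]), 'mean': array([ 536., -387.,   15.]), 'size': array([132., 132.]), 'ang': 43, 'zmax': 22, 'n': 1949, 'uv': array([416., 225.])}
knob {'c': array([ 536., -389.]), 'mean': array([ 535., -388.,   39.]), 'size': array([31., 30.]), 'ang': 48, 'zmax': 45, 'n': 133, 'uv': array([421., 224.])}
high in jar 91 71.80568580093255
side jar [ 524.4 -205.9] 67 [25. 34.  2.]
lid {'c': array([ 554., -443.]), 'mean': array([ 552., -444.,   16.]), 'size': array([52., 18.]), 'ang': 15, 'zmax': 19, 'n': 48, 'uv': array([304., 103.])}
knob {'c': array([ 536., -395.]), 'mean': array([ 537., -397.,   41.]), 'size': array([18., 10.]), 'ang': -25, 'zmax': 43, 'n': 12, 'uv': array([309., 106.])}
high in jar 3 68.96437048890114
```

View pics/c13.png

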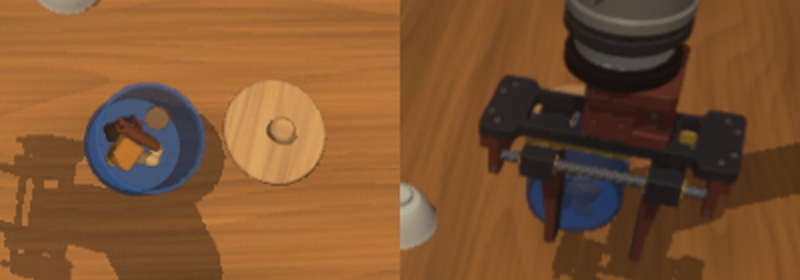

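All pieces are low in the jar (crop 105–165, 110–165) and the lid lies at (275,132). I'll pick up the lid.

```bash

python3 -m handwheel '{"angular":[[0,0,0],[0,0,0],[0,0,0],[0,0,0],[0,0,0],[0,0,0],[0,0,0],[0,0,0]],"xyz":[[0.5,-5,0],[1,-10,0],[1.5,-15,0],[2,-20,0],[2.5,-25,0],[3,-30,0],[3.3,-35,0],[3.5,-39.5,0]],"gripper":[0.4,0.4,0.4,0.4,0.4,0.4,0.4,0.4]}' 30
python3 -m handwheel '{"angular":[[0,0,0],[0,0,0],[0,0,0],[0,0,0],[0,0,0],[0,0,0],[0,0,0],[0,0,0]],"xyz":[[0,-5,0],[0,-9.5,0],[0,-9.5,-5],[0,-9.5,-10],[0,-9.5,-14],[0,-9.5,-17],[0,-9.5,-17],[0,-9.5,-17]],"gripper":[0.4,0.4,0.4,0.4,0.4,0.4,0.4,0.4]}'
python3 -c "
from h import *
need(538,-389,19)"
```

```text
clock: 44.65
tcp_pos: [536.2, -305.6, 237.4]
eef_rot: [2.391, 2.036, -0.0]
ft_force: [0.7, 0.2, -0.2]
opening: 0.696
grip_force: 0.0
clock: 45.45
tcp_pos: [536.8, -397.8, 67.7]
eef_rot: [2.39, 2.038, -0.001]
ft_force: [-0.1, -0.8, 0.7]
opening: 0.698
grip_force: 0.0
need cm [ 0.12  0.88 -4.87] yaw now -9.1 turn None tilt [-0.    -0.001 -1.   ] open 0.7 f [-0.1 -0.8  0.7] grip 0.0 t 45.5 q1,7 [0.14 0.79]
```

```bash

python3 -m handwheel '{"angular":[[0,0,0],[0,0,0],[0,0,0],[0,0,0],[0,0,0],[0,0,0],[0,0,0],[0,0,0]],"xyz":[[0.1,0.9,0],[0.1,0.9,-1],[0.1,0.9,-3],[0.1,0.9,-4.3],[0.1,0.9,-4.8],[0.1,0.9,-4.8],[0.1,0.9,-4.8],[0.1,0.9,-4.8]],"gripper":[0.4,0.4,0.4,0.4,0.4,0.3,0,-0.2]}' 30
python3 -m handwheel '{"angular":[[0,0,0],[0,0,0],[0,0,0],[0,0,0],[0,0,0],[0,0,0],[0,0,0],[0,0,0]],"xyz":[[0,0,0],[0,0,0],[0,0,0],[0,0,0],[0,0,0],[0,0,0.5],[0,0,2],[0,0,4]],"gripper":[-0.4,-0.6,-0.6,-0.6,-0.6,-0.6,-0.6,-0.6]}'
python3 -m handwheel '{"angular":[[0,0,0],[0,0,0],[0,0,0],[0,0,0],[0,0,0],[0,0,0],[0,0,0],[0,0,0]],"xyz":[[0,0,3],[0,0,6],[0,0,9],[0,0,11],[0,0,11],[0,4,11],[-0.5,8,11],[-1,11,11]],"gripper":[-0.6,-0.6,-0.6,-0.6,-0.6,-0.6,-0.6,-0.6]}'
python3 -m handwheel '{"angular":[[0,0,0],[0,0,0],[0,0,0],[0,0,0],[0,0,0],[0,0,0]],"xyz":[[0,3,0],[-0.3,6,0],[-0.3,7.2,0],[-0.3,7.2,0],[-0.3,7.2,0],[-0.3,7.2,0]],"gripper":[-0.6,-0.6,-0.6,-0.6,-0.6,-0.6]}'
python3 -c "
from h import *
need(525,-207,106)
p=snap('side'); a=p['frame'][:,:,::-1]
cv2.imwrite('pics/s14.png',cv2.resize(a[60:240,200:420],(660,540)))
for b in blobs(p,125,160,(420,640,-330,-80)): print(b)
p=snap('top')
for b in blobs(p,120,163,(420,640,-330,-80)): print(b)"
```

```text
clock: 46.25
tcp_pos: [539.2, -387.5, 19.4]
eef_rot: [2.388, 2.04, 0.0]
ft_force: [-0.3, 0.4, 0.1]
opening: 0.508
grip_force: 0.0
clock: 47.05
tcp_pos: [538.0, -386.4, 58.7]
eef_rot: [-2.387, -2.039, 0.001]
ft_force: [0.1, 1.1, -1.9]
opening: 0.36
grip_force: 30.0
clock: 47.85
tcp_pos: [528.0, -273.9, 167.2]
eef_rot: [-2.385, -2.041, 0.001]
ft_force: [0.6, -0.3, -1.6]
opening: 0.36
grip_force: 30.0
clock: 48.45
tcp_pos: [525.5, -206.9, 168.7]
eef_rot: [2.39, 2.038, -0.001]
ft_force: [-0.3, -0.6, -1.9]
opening: 0.356
grip_force: 30.0
need cm [-0.05 -0.01 -6.27] yaw now -9.1 turn None tilt [ 0.    -0.001 -1.   ] open 0.36 f [-0.3 -0.6 -1.9] grip 30.0 t 48.5 q1,7 [-0.28  0.43]
{'c': array([ 545., -146.]), 'mean': array([ 544., -146.,  159.]), 'size': array([29.,  2.]), 'ang': -22, 'zmax': 160, 'n': 15, 'uv': array([301., 126.])}
```

View pics/s14.png

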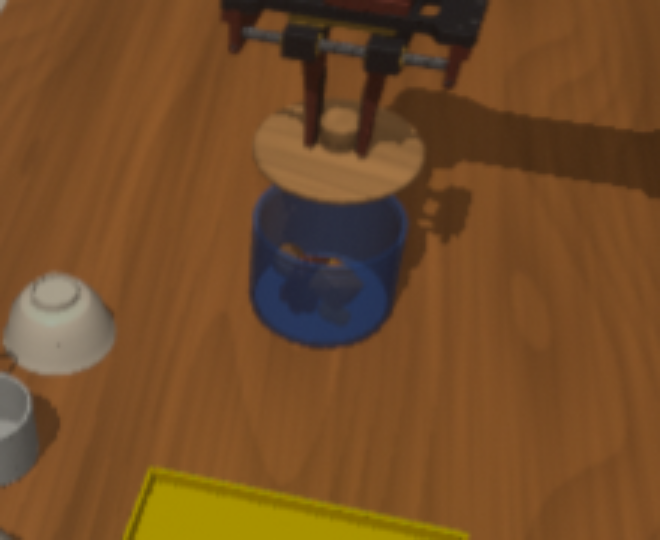

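The lid is held level above the jar (crop about 340,150), so I'll lower it.

```bash

python3 -m handwheel '{"angular":[[0,0,0],[0,0,0],[0,0,0],[0,0,0],[0,0,0],[0,0,0],[0,0,0],[0,0,0]],"xyz":[[0,0,-1.5],[0,0,-3],[0,0,-4],[0,0,-4.8],[0,0,-5.4],[0,0,-5.8],[0,0,-6.1],[0,0,-6.1]],"gripper":[-0.6,-0.6,-0.6,-0.6,-0.6,-0.6,-0.6,-0.6]}'
python3 -c "
from h import *
need(525,-207,106)
X,u,v=cloud(snap('side'))
m=(X[:,2]>92)&(X[:,2]<112)&(np.hypot(X[:,0]-525,X[:,1]+207)<66); P=X[m]
A=np.c_[P[:,:2]-[525,-207],np.ones(len(P))]; print(len(P),np.linalg.lstsq(A,P[:,2],rcond=None)[0].round(3))"
```

```text
clock: 49.35
tcp_pos: [525.7, -205.0, 107.5]
eef_rot: [-2.388, -2.041, 0.0]
ft_force: [0.6, 0.2, -1.6]
opening: 0.36
grip_force: 30.0
need cm [-0.07 -0.2  -0.15] yaw now -9.0 turn None tilt [-0.  0. -1.] open 0.36 f [ 0.6  0.2 -1.6] grip 30.0 t 49.4 q1,7 [-0.23  0.49]
1193 [-9.00000e-03 -2.30000e-02  1.02888e+02]
```

Free so far, and already in the mouth. I'll ease it down, release, retreat and check.

```bash

python3 -m handwheel '{"angular":[[0,0,0],[0,0,0],[0,0,0],[0,0,0],[0,0,0],[0,0,0],[0,0,0],[0,0,0]],"xyz":[[0,-0.1,-0.1],[0,-0.1,-0.2],[0,-0.1,-0.2],[0,-0.1,-0.2],[0,-0.1,-0.2],[0,-0.1,-0.2],[0,-0.1,-0.2],[0,-0.1,-0.2]],"gripper":[-0.6,-0.6,-0.6,-0.4,-0.2,0.1,0.4,0.4]}'
python3 -m handwheel '{"angular":[[0,0,0],[0,0,0],[0,0,0],[0,0,0],[0,0,0],[0,0,0],[0,0,0],[0,0,0]],"xyz":[[0,0,1],[0,0,3],[0,0,7],[0,0,11],[0,5,13],[0,10,13],[0,15,13],[0,20,13]],"gripper":[0.4,0.4,0.4,0.4,0.4,0.4,0.4,0.4]}'
python3 -m handwheel '{"angular":[[0,0,0],[0,0,0],[0,0,0],[0,0,0],[0,0,0],[0,0,0],[0,0,0],[0,0,0]],"xyz":[[0,5,0],[0,10,0],[0,15,0],[0,20,0],[0,25,0],[0,30,0],[0,30,0],[0,30,0]],"gripper":[0.4,0.4,0.4,0.4,0.4,0.4,0.4,0.4]}'
python3 -c "
from h import *
need(525,-207,106)
for n in('top','side'):
  p=snap(n,n+'15');X,u,v=cloud(p)
  m=(X[:,2]>92)&(X[:,2]<114)&(np.hypot(X[:,0]-525,X[:,1]+207)<66); P=X[m]
  A=np.c_[P[:,:2]-[525,-207],np.ones(len(P))]; print(len(P),np.linalg.lstsq(A,P[:,2],rcond=None)[0].round(3))
  for b in blobs(p,92,115,(420,640,-330,-80)): print(b)
  for b in blobs(p,8,60,(435,625,50,370)): print('tray',b)
a=cv2.imread('pics/top15.png');cv2.imwrite('pics/c15.png',a[60:310,100:440])"
```

```text
clock: 50.2
tcp_pos: [525.8, -205.9, 105.6]
eef_rot: [-2.388, -2.041, 0.0]
ft_force: [0.5, 0.3, 0.2]
opening: 0.632
grip_force: 0.0
clock: 51.0
tcp_pos: [525.7, -7.9, 236.8]
eef_rot: [2.389, 2.04, 0.003]
ft_force: [0.3, 0.4, 0.1]
opening: 0.703
grip_force: 0.0
clock: 51.8
tcp_pos: [525.5, 291.5, 235.8]
eef_rot: [2.385, 2.044, -0.0]
ft_force: [-0.1, -0.9, 0.4]
opening: 0.696
grip_force: 0.0
need cm [ -0.05 -49.85 -12.98] yaw now -8.8 turn None tilt [ 0.    -0.001 -1.   ] open 0.7 f [-0.1 -0.9  0.4] grip 0.0 t 51.8 q1,7 [-1.06 -0.54]
2441 [ 1.00000e-03 -1.00000e-03  1.01799e+02]
{'c': array([ 524., -209.]), 'mean': array([ 523., -208.,  102.]), 'size': array([132., 132.]), 'ang': 89, 'zmax': 114, 'n': 2531, 'uv': array([355., 228.])}
0 [0. 0. 0.]
```

View pics/c15.png

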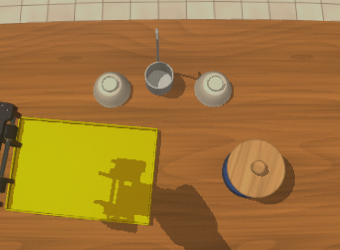

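The lid is level with its top at z ≈ 102, so it is fully home (crop 255,168). The tray is empty, and the bowls and ladle are in place.

```bash
python3 -c "
from workcell import workorder; print(workorder.sign_off())"
```

```text
the job is handed in; nothing more can be done
None
```

The job is handed in: all six pieces are in the jar, the lid measured level and fully home, and the bowls and ladle look undisturbed, at about 52 s of robot time.

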